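Lock the housing and set its radius leaves to the curves for the microscope

ROBOT

A 6-joint arm with a two-finger parallel gripper is mounted at the origin on the work surface. World frame = base frame: x ahead of the robot, y to its left, z up, the work surface at z = 0. Lengths are in m, angles in degrees, forces in N, time in s.
With the tool pointing down it reaches from about 0.375 to 0.9 m from the base axis. Payload 3.1 kg.
Tool frame: the origin (TCP) lies midway between the tips of the shut fingers; the grasp point (between the pads) lies 19 mm behind it; z points along the fingers, y is the line along which they close (so a half turn about z gives the same grasp; the last joint's range is limited). The gripper opens to 87 mm and grips with 3 to 60 N. Pads are 19 mm wide; open, the fingers measure 117 mm over their backs; the gripper's body (75 mm by 190 mm) begins 51 mm behind the grasp point.
Start: joints at [67.122, 30.224, 82.088, -0, 67.689, -10.227], TCP at [0.137, 0.61, 0.223] pointing down, gripper open.
Joint ranges: [-176.69, 176.69], [-43.24, 126.21], [12.49, 139.97], [-82, 262], [0, 151.66], [-163.58, 163.58]. Speed limits (degrees/s): [159.86, 159.86, 180, 180, 180, 180].

INTERFACE

Orientations are given as a 3x3 rotation matrix whose columns are the frame's x, y, z axes.
In Python, from rig import bot gives the robot as it stands.
- The arm moves only by the shell command python3 steer.py 'ROWS'. ROWS is rows parted by semicolons, their numbers by spaces, 1 to 20 of them, each of 7 numbers: dx, dy, dz in m, then a rotation vector rx, ry, rz in degrees, then the opening from 0.0 (shut) to 1.0 (fully open); each row is the pose to reach, as a shift and turn from the pose commanded when the command began, along the tool's axes at that moment; what a row does not reach only later rows make up. A row lasts 1/10 s, in which the tool goes at most 0.05 m and 8.59 degrees, less where a joint would pass 70% of its speed; a pose out of reach is approached as far as the arm can. The fingers move at their own pace and stop on an object; the grip force is fixed at half the most. Time passes only in rows, so rows that do not move let the fingers close. It prints the time, the measured TCP pose, the force, the opening and the grip force at its end.
- bot.read_state(): the state, without advancing time (a new reading comes with each control period).
- bot.capture(name): name is "side" or "top"; returns a dict with "color" (480x640x3 uint8, red, green, blue), "K" (3x3 intrinsics, pixels), "view" (4x4, takes a point from world to camera coordinates). Camera axes: x right, y up, looking along -z (the intrinsics and any distortion apply to the point x, -y, -z); pixel columns grow to the right and rows downward; lengths in m; the calibration is good to about 2 mm. A picture is of the moment at which its call begins. There is no depth.
- bot.hand_in(): hands the job in; it is judged then, once.
The state is a dict: "time_s": time; "joint_positions": joint angles; "qvel": joint speeds; "tau": joint torques, N m; "position": TCP position; "tcp_rot": TCP orientation; "force": force on the tool from outside, world axes, zero at the start; "moment": the same for the moment, N m; "opening": opening from 0.0 (shut) to 1.0 (fully open); "grasp_force": force on a finger pad.
Only numpy, scipy, OpenCV 4.12 (cv2) and the standard library are available. Lean on these libraries where they do the work, as an engineer would, in place of code of your own. Each camera call takes 0.05 s, during which the arm holds its last target. There are 200 camera calls.

TASK

Lock the T-shaped housing first: take the flat screwdriver from its block, let its blade drop into the slot of the lock screw, turn it clockwise fully home to the stop, and stand the screwdriver back in its block. Then gently touch the loose radius leaves to the rounded corners and fillets at the foot of the housing, and leave each leaf lying flat on the bench, snug and square against the one curve that it fits without rocking or gap, ready to be viewed under the microscope. Lay the leaf that fits no curve flat in the empty wooden tray. The other things on the bench stay where they are.

Things in the scene. Friction and masses are not known exactly. Their poses are not given: they have to be found in the camera images.
- housing: Fixed T-shaped aluminium block, 20 mm high. Origin: on the bench, middle of the stem's junction with the bar; x away from the robot, y left. Stem x -110 to 0, y -45 to 45 mm; bar x 0 to 60, y -110 to 110 mm. Rounded outer corners at the stem's near end, fillets in the two inside corners. Dark collar (40 mm across, top 31 mm above the bench) at x -50, y 0 round the lock screw.
- corner_large (a point): Centre of the rounded (convex) outer corner, radius 28 mm, at the stem's near left end; 28 mm inside both faces, 3 mm above the bench. x: the corner's bisector, into the metal: a fitting leaf sits home with its own x along it and its arc centre here (in plan).
- corner_small (a point): Centre of the rounded (convex) outer corner, radius 10 mm, at the stem's near right end; 10 mm inside both faces. x: its bisector, into the metal, as for corner_large.
- fillet_small (a point): Centre of the concave fillet, radius 10 mm, in the left inside corner of stem and bar; 10 mm outside both faces, 3 mm above the bench. x: the bisector, into the metal: a fitting leaf sits home with its own x along it and its arc centre here (in plan).
- fillet_large (a point): Centre of the concave fillet, radius 28 mm, in the right inside corner of stem and bar; 28 mm outside both faces. x: its bisector, into the metal, as for fillet_small.
- lock (a joint): Angle of the slotted lock screw, rad: turning clockwise seen from above increases it, from 0 to its hard stop at 1.5 (locked). Stays where it is left; about 0.06 N m turns it.
- lock_slot (a point): Middle of the floor of the lock screw's slot, 24 mm above the bench. x runs along the slot and turns with the screw, z up. Slot 5 mm wide, 6 mm deep (head top 30 mm above the bench), right across the head, 25 mm.
- driver: Loose flat screwdriver, 110 g, standing upright in its block, blade down. Origin: middle of the blade's end; z up the shaft. Blade 15 mm wide along x, 3 mm thick along y; shaft 10 mm thick; grey square handle 32 x 32 mm (sides along x and y) from 50 to 112 mm above the origin, cap to 115. In the block the handle's lower end rests on the top, the origin 5 mm above the bench.
- stand: Fixed black block 64 x 64 mm, 55 mm high, that holds the screwdriver in a square through hole in its middle, 24 x 24 mm, sides along the block's. Origin: centre of its underside, x and y along its sides.
- leaf_tray: Fixed shallow wooden tray, 140 x 140 mm outside, walls 4 mm thick and 15 mm high, floor about 4 to 5 mm above the bench, empty. Origin: centre of its underside, x and y along its sides.
- hollow_small: Loose CONCAVE steel leaf, 6 mm thick, 140 g: 90-degree V mouth to +x, root radius 10, then 14 mm straight arms; up to 49 mm across, x -13 to 62. Arc centre at x = 50, root at x = 40 mm. Upright dark grip tab, 12 (y) x 26 mm (x), top 50 mm above the leaf's underside. Origin: underside, below the tab's middle; x to the curved edge, z up. May be absent.
- hollow_large: Loose CONCAVE steel leaf, 6 mm thick, 140 g: 90-degree V mouth to +x, root radius 28, then 14 mm straight arms; up to 74 mm across, x -13 to 62. Arc centre at x = 68, root at x = 40 mm. Upright dark grip tab, 12 (y) x 26 mm (x), top 50 mm above the leaf's underside. Origin: underside, below the tab's middle; x to the curved edge, z up. May be absent.
- round_small: Loose CONVEX steel leaf, 6 mm thick, 140 g: 90-degree wedge to +x, nose radius 10, then 14 mm straight flanks; up to 34 mm across, x -13 to 58. Arc centre at x = 48, nose at x = 58 mm. Upright dark grip tab, 12 (y) x 26 mm (x), top 50 mm above the leaf's underside. Origin: underside, below the tab's middle; x to the curved edge, z up. May be absent.
- round_large: Loose CONVEX steel leaf, 6 mm thick, 140 g: 90-degree wedge to +x, nose radius 28, then 14 mm straight flanks; up to 59 mm across, x -13 to 58. Arc centre at x = 30, nose at x = 58 mm. Upright dark grip tab, 12 (y) x 26 mm (x), top 50 mm above the leaf's underside. Origin: underside, below the tab's middle; x to the curved edge, z up. May be absent.
- hollow_mid: Loose CONCAVE steel leaf, 6 mm thick, 140 g: 90-degree V mouth to +x, root radius 18, then 14 mm straight arms; up to 60 mm across, x -13 to 62. Arc centre at x = 58, root at x = 40 mm. Upright dark grip tab, 12 (y) x 26 mm (x), top 50 mm above the leaf's underside. Origin: underside, below the tab's middle; x to the curved edge, z up. Fits no curve here.
- hollow_small_arc (a point): Centre of the arc of hollow_small's curved edge, 3 mm above its underside; axes as the leaf's.
- hollow_large_arc (a point): Centre of the arc of hollow_large's curved edge, 3 mm above its underside; axes as the leaf's.
- round_small_arc (a point): Centre of the arc of round_small's curved edge, 3 mm above its underside; axes as the leaf's.
- round_large_arc (a point): Centre of the arc of round_large's curved edge, 3 mm above its underside; axes as the leaf's.
- jar: Bystander, not part of the job: amber glass jar, 44 mm across, 55 mm high. Origin: about its underside.
- tweezers: Bystander, not part of the job: steel tweezers lying flat, 120 mm long. Origin: about its underside.
- spool: Bystander, not part of the job: aluminium spool, 56 mm across, 35 mm high. Origin: about its underside.
- flask: Bystander, not part of the job: white plastic bottle, 52 mm across, 110 mm high. Origin: about its underside.
- shield_can: Bystander, not part of the job: small flat steel shield can, 32 x 26 x 8 mm. Origin: about its underside.

How it is judged (in metres and radians):
On the way, in this order (a step that is already met when the one before it is completed fails the run):
1. the screwdriver's blade is down in the slot of the lock screw (horizontal distance between driver and lock_slot below 0.008 m and z of driver in the frame of lock_slot below 0.003 m), for 0.2 s.
2. the lock screw is turned home with the screwdriver in it (value of joint lock above 1.38 rad and horizontal distance between driver and lock_slot below 0.01 m and z of driver in the frame of lock_slot below 0.005 m), for 0.2 s.
At the end, for the whole second after the job is handed in: Lock screw within 0.12 rad of its stop; screwdriver upright in its block; each fitting leaf present lies flat and still against its own curve, arc centres within 2 mm, bisectors within 0.06 rad; the 18 mm leaf lies flat and still on the tray's floor (value of joint lock above 1.38 rad and horizontal distance between driver and stand below 0.01 m and angle between driver's own z axis and vertical below 0.1 rad and z of driver in the frame of stand below 0.012 m and linear speed of each of driver, hollow_small, hollow_large, round_small, round_large, hollow_mid below 0.01 m/s and horizontal distance between hollow_small_arc and corner_small below 0.002 m and angle between the x axis of hollow_small and the x axis of corner_small, either way round below 0.06 rad and angle between each of hollow_small, hollow_large, round_small, round_large, hollow_mid's own z axis and vertical below 0.05 rad and height (world z) of each of hollow_small, hollow_large, round_small, round_large below 0.004 m and horizontal distance between hollow_large_arc and corner_large below 0.002 m and angle between the x axis of hollow_large and the x axis of corner_large, either way round below 0.06 rad and horizontal distance between round_small_arc and fillet_small below 0.002 m and angle between the x axis of round_small and the x axis of fillet_small, either way round below 0.06 rad and horizontal distance between round_large_arc and fillet_large below 0.002 m and angle between the x axis of round_large and the x axis of fillet_large, either way round below 0.06 rad and height (world z) of hollow_mid below 0.009 m and x of hollow_mid in the frame of leaf_tray between -0.066 and 0.066 m and y of hollow_mid in the frame of leaf_tray between -0.066 and 0.066 m); the robot touches nothing.
It fails at once if a leaf is pressed against the housing before the housing is locked (value of joint lock below 1.38 rad and contact force between any of hollow_small, hollow_large, round_small, round_large, hollow_mid and housing above 1 N).
It fails at once if a leaf is pressed against the housing with more than 40 N (contact force between any of hollow_small, hollow_large, round_small, round_large, hollow_mid and housing above 40 N).
It fails at once if another thing on the bench is moved more than 40 mm (distance of any of jar, tweezers, spool, flask, shield_can from where it was at the start of the episode above 0.04 m).
Of hollow_small, hollow_large, round_small, round_large only 3 to 4 are there at a start; the rules pass over those that are not, and their reading is None.
At some moment in a run one of hollow_small, hollow_large, round_small, round_large may be knocked a few centimetres aside while the robot is not near it.
It also fails if it takes over 210 s, if anything falls off the work surface, if the arm or the gripper's body presses on something with over 40 N, if the wrist force passes 120 N, or if a joint passes its speed limit or range.

## Working session

There is one attempt and no reset: what is moved stays moved. The work goes in short steps, Python scripts to look and compute and a shell command to move; the robot and the scene stay as the last step left them, time stands still between calls to the robot, and variables do not carry over. Pictures are saved under pics/ and viewed, at most 14 in all, crops included, and the job is handed in when it is done.

```bash
ls; mkdir -p pics; python3 - <<'E'
from rig import bot
import cv2,numpy as np
for n in("side","top"):
    c=bot.capture(n); cv2.imwrite(f"pics/{n}0.png",c["color"][:,:,::-1]); print(n,c["K"],np.round(c["view"],4), [k for k in c])
s=bot.read_state();print({k:np.round(v,4).tolist() for k,v in s.items()})
E
```

```text
pics
rig.py
steer.py
side [[442.96230237   0.         311.76788971]
 [  0.         442.96230237 237.34798959]
 [  0.           0.           1.        ]] [[ 0.8006 -0.5991  0.0073 -0.4292]
 [ 0.311   0.426   0.8496 -0.2052]
 [-0.5121 -0.6779  0.5274 -0.905 ]
 [ 0.      0.      0.      1.    ]] ['color', 'K', 'view']
top [[555.6559732    0.         300.14624437]
 [  0.         555.6559732  242.05717378]
 [  0.           0.           1.        ]] [[ 0.0335 -0.9994  0.0025 -0.0393]
 [ 0.9783  0.0333  0.2046 -0.5369]
 [-0.2046 -0.0044  0.9788 -1.1135]
 [ 0.      0.      0.      1.    ]] ['color', 'K', 'view']
{'time_s': 0.1, 'joint_positions': [67.122, 30.2746, 82.1499, -0.0002, 67.6905, -10.2265], 'qvel': [0.0457, -0.058, -0.11, -0.0679, -0.1563, -0.1182], 'tau': [-0.0006, -44.0988, -17.7151, 0.0635, 0.0534, -0.0], 'position': [0.1366, 0.6092, 0.2217], 'tcp_rot': [[-0.9757, 0.219, -0.0008], [0.219, 0.9757, -0.0019], [0.0004, -0.002, -1.0]], 'force': [-0.7631, -0.249, -0.5881], 'moment': [-0.0293, 0.014, 0.0067], 'grasp_force': 0.0, 'opening': 1.0003}
```

View pics/top0.png

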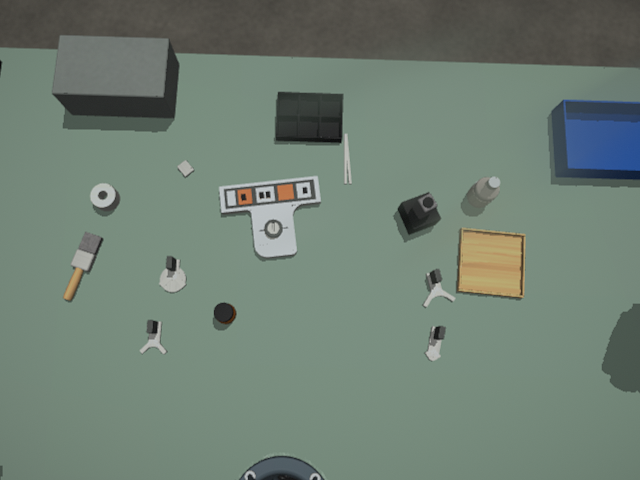

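View pics/side0.png

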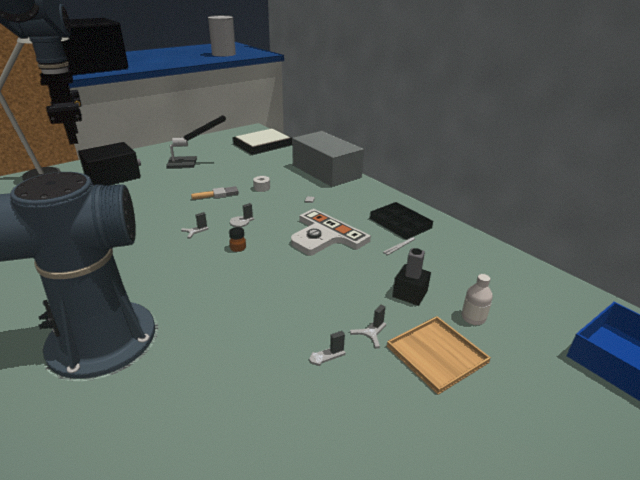

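```bash
python3 - <<'E'
import cv2,numpy as np
im=cv2.imread("pics/top0.png")
def crop(u,v,w,h,s): return cv2.resize(im[v:v+h,u:u+w],None,fx=s,fy=s,interpolation=cv2.INTER_CUBIC)
L=[(130,310),(145,250),(410,260),(410,315)]
t=[crop(u,v,50,37,8) for u,v in L]
cv2.imwrite("pics/leaves.png",np.vstack([np.hstack(t[:2]),np.hstack(t[2:])]))
cv2.imwrite("pics/house.png",crop(215,170,110,92,6.5))
E
```

```text
(no output)
```

View pics/leaves.png

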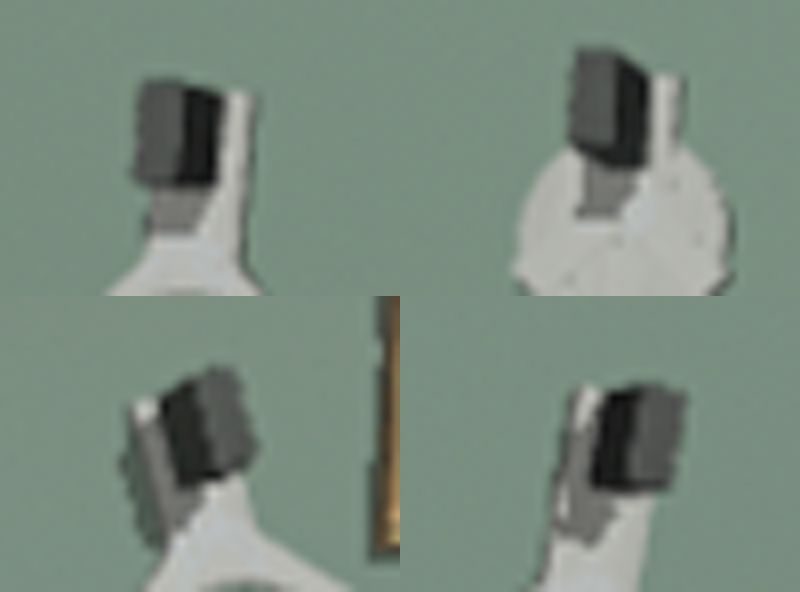

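View pics/house.png

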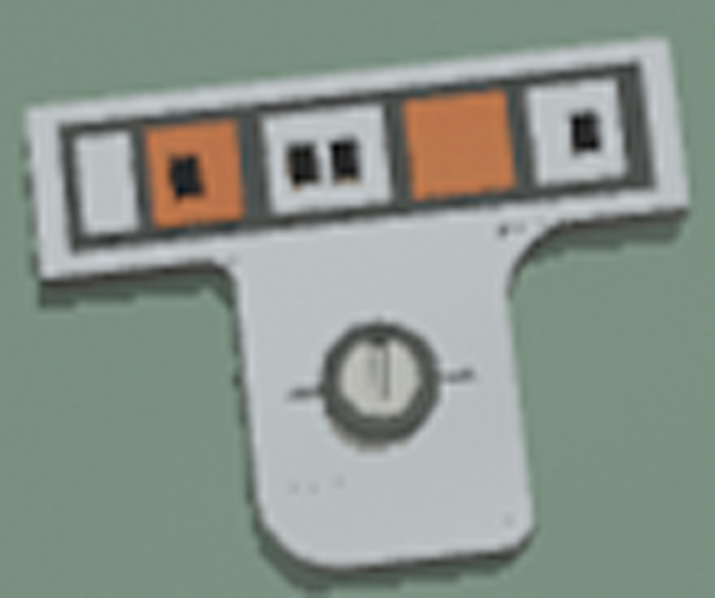

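```bash
cat > h.py <<'E'
import cv2,numpy as np
from scipy.optimize import minimize
from rig import bot
S=4
def cap():
    return {n:bot.capture(n) for n in("top","side")}
def proj(c,P):
    P=np.atleast_2d(P); q=P@c["view"][:3,:3].T+c["view"][:3,3]
    q=q*[1,-1,-1]; p=q@c["K"].T; return p[:,:2]/p[:,2:]
def mask(c):
    f=cv2.GaussianBlur(c["color"],(0,0),.6).astype(float)
    g=(f[...,1]-f[...,0])/(f.sum(2)+15)   # bench is green: g>r
    return (g<.035).astype(np.uint8)
def a(r,cx,a0,a1,n=12):
    t=np.radians(np.linspace(a0,a1,n)); return np.c_[cx+r*np.cos(t),r*np.sin(t)]
def hollow(R,w=9,t=10.3):
    cx=40+R; k=.7071
    inn=a(R,cx,135,225); e=inn[0]+14*k*np.array([1,1]); o=e+t*k*np.array([-1,1])
    b=a(R+t,cx,135,225)[0]; m=np.array([1,-1])
    parts=[np.r_[[e],inn,[e*m],[o*m],a(R+t,cx,225,135),[o]], np.array([[-13,-w],[cx-R*.9-3,-w],[cx-R*.9-3,w],[-13,w]])]
    parts[1][1:3,0]=39
    return parts
def rnd(R,w=9):
    cx=58-R;k=.7071; arc=a(R,cx,-45,45); e=arc[-1]+14*k*np.array([-1,1]); m=np.array([1,-1])
    return [np.r_[arc,[e],[[cx,0]],[e*m]], a(R,cx,0,360,40), np.array([[-13,-w],[cx,-w],[cx,w],[-13,w]])]
TAB=np.array([[-13,-6],[13,-6],[13,6],[-13,6.]])
LEAF=dict(hollow_small=hollow(10),hollow_large=hollow(28),hollow_mid=hollow(18),round_small=rnd(10),round_large=rnd(28))
def housing():
    p=[(0,-110),(60,-110),(60,110),(0,110)]
    q=lambda cx,cy,r,a0,a1:(a(r,cx,a0,a1)+[0,cy])
    return [np.array(p,float), np.r_[[[1,-73.]],q(-28,-73,28,0,90)[:],[[-28,-45.]],q(-100,-35,10,270,180),q(-82,17,28,180,90),[[-10,45.]],q(-10,55,10,270,360),[[1,55.]]]]
def w2(P,pose,z):
    x,y,th=pose; c,s=np.cos(th),np.sin(th)
    return np.c_[np.c_[P[:,0]*c-P[:,1]*s,P[:,0]*s+P[:,1]*c]/1e3+[x,y],np.full(len(P),z)]
def draw(c,solids,pose,shape,off):
    im=np.zeros(shape,np.uint8)
    for P,z0,z1 in solids:
        lo,hi=proj(c,w2(P,pose,z0)),proj(c,w2(P,pose,z1))
        n=len(P)
        F=[lo,hi]+[np.array([lo[i],lo[(i+1)%n],hi[(i+1)%n],hi[i]]) for i in range(n)]
        for f in F: cv2.fillPoly(im,[np.round(((f-off)*S+(S-1)/2)*16).astype(np.int32)],1,shift=4)
    return im
def fit(C,M,solids,p0,views=("top","side"),rad=.1):
    G={}
    for n in views:
        pts=np.concatenate([proj(C[n],w2(np.array([[dx,dy] for dx in(-rad,rad) for dy in (-rad,rad)])*1e3,(p0[0],p0[1],0),z)) for z in(0,.05)])
        u0,v0=np.maximum(pts.min(0).astype(int),0);u1,v1=np.minimum(pts.max(0).astype(int),[640,480])
        G[n]=(cv2.resize(M[n][v0:v1,u0:u1].astype(np.float32),None,fx=S,fy=S,interpolation=cv2.INTER_LINEAR)>.5,np.array([u0,v0]))
    def cost(p):
        t=0
        for n,(g,o) in G.items():
            d=draw(C[n],solids,p,g.shape,o)>0; t+=1-(d&g).sum()/max(1,(d|g).sum())
        return t/len(G)
    best=None
    for k in range(3):
        r=minimize(cost,p0 if best is None else best.x,method="Nelder-Mead",options=dict(initial_simplex=np.array([np.array(p0 if best is None else best.x)+d for d in ([0,0,0],[.008,0,.02],[0,.008,-.02],[.004,.004,.15])]),xatol=1e-4,fatol=1e-5))
        if best is None or r.fun<best.fun: best=r
    return best.x,best.fun
def leaf_solids(n): return [(P,0,.006) for P in LEAF[n]]+[(TAB,0,.05)]
def near(c,u,v,z=0):
    A=c["view"];K=c["K"];d=np.linalg.inv(K)@[u,v,1]*[1,-1,-1];R=A[:3,:3];o=-R.T@A[:3,3];d=R.T@d
    return o+d*(z-o[2])/d[2]
E
cat > look.py <<'E'
from h import *
C=cap();M={n:mask(C[n]) for n in C}
t=C["top"]
def comp(n):  # keep only component near p (cut other objects)
    pass
for nm,(u,v) in {"A":(153,335),"B":(172,272),"C":(436,285),"D":(436,340)}.items():
    p=near(t,u,v)
    for k in LEAF:
        if (nm in "AC")!=k.startswith("hollow"): continue
        th=np.pi
        r=min((fit(C,M,leaf_solids(k),[p[0],p[1],th+d],rad=.062) for d in(-.4,0,.4)),key=lambda r:r[1])
        print(nm,k,np.round(r[0],4),round(r[1],3))
p=near(t,275,210,.02)
print("house",fit(C,M,[(P,0,.02) for P in housing()],[p[0],p[1],.1],rad=.14))
p=near(t,420,220,.0)
q=np.array([[-32,-32],[32,-32],[32,32],[-32,32.]])
dr=[(q,0,.055),(q/2,.055,.120)]
print("stand",fit(C,M,dr,[p[0],p[1],.3],rad=.05))
p=near(t,492,264,0); q=np.array([[-70,-70],[70,-70],[70,70],[-70,70.]])
print("tray",fit(C,M,[(q,0,.015)],[p[0],p[1],.0],rad=.085))
E
python3 look.py; python3 - <<'E'
import sys;sys.path.insert(0,'.')
E
```

```text
A hollow_small [0.3533 0.2806 3.0937] 0.2
A hollow_large [0.3515 0.2801 3.0719] 0.225
A hollow_mid [0.3526 0.2809 3.1044] 0.145
B round_small [0.4858 0.2522 3.1059] 0.517
B round_large [0.4875 0.2519 3.0994] 0.238
C hollow_small [ 0.481  -0.3099  3.3724] 0.756
C hollow_large [ 0.4789 -0.3105  3.3811] 0.698
C hollow_mid [ 0.4804 -0.3096  3.3907] 0.729
D round_small [ 0.3603 -0.3155  2.96  ] 0.324
D round_large [ 0.361  -0.3157  2.9417] 0.443
house (array([0.6224889 , 0.04728331, 0.14937382]), np.float64(0.13203787861003596))
stand (array([ 0.61636684, -0.27488926,  0.47654577]), np.float64(0.18632222431880852))
tray (array([ 0.517168  , -0.43683275, -0.06575192]), np.float64(0.13167176145158532))
```

```bash
python3 - <<'E'
s=open('h.py').read()
s=s.replace("        G[n]=(","        m=M[n][v0:v1,u0:u1]; k,l=cv2.connectedComponents(m); d=draw(C[n],solids,p0,(m.shape[0]*S,m.shape[1]*S),np.array([u0,v0]))[S//2::S,S//2::S]; l=l[:d.shape[0],:d.shape[1]]; b=np.bincount(l[(d>0)&(l>0)],minlength=2).argmax(); m=(l==b).astype(np.uint8); m=cv2.morphologyEx(m,cv2.MORPH_CLOSE,np.ones((3,3)))\n        G[n]=(").replace("cv2.resize(M[n][v0:v1,u0:u1].astype","cv2.resize(m.astype")
s+='''
def overlay(c,solids,pose,ctr,w=44,h=44,s=6):
    u,v=np.round(ctr).astype(int); u0,v0=u-w//2,v-h//2
    g=cv2.copyMakeBorder(c["color"],60,60,60,60,cv2.BORDER_CONSTANT)[v0+60:v0+60+h,u0+60:u0+60+w,::-1]
    g=cv2.resize(g,None,fx=s,fy=s,interpolation=cv2.INTER_CUBIC)
    for P,z0,z1 in solids:
        for z,col in((z0,(255,0,0)),(z1,(0,0,255))):
            q=(proj(c,w2(P,pose,z))-[u0,v0]+.5)*s
            cv2.polylines(g,[np.round(q).astype(np.int32)],True,col,1)
    return g
'''
open('h.py','w').write(s)
l=open('look.py').read().replace("rad=.062","rad=.075")
l=l.replace("    p=near(t,u,v)\n","    p=near(t,u,v); B=[]\n").replace("        print(nm,k","        B.append((r[1],k,r[0]));print(nm,k")
l=l.replace("p=near(t,275","    b=min(B); O=globals().setdefault('O',[]); ss=leaf_solids(b[1]); O.append(np.vstack([overlay(C[n],ss,b[2],proj(C[n],w2(np.array([[25.,0]]),b[2],0))[0],w=33) for n in('top','side')]))\ncv2.imwrite('pics/ov.png',np.hstack(O))\np=near(t,275")
open('look.py','w').write(l)
E
python3 look.py
```

```text
A hollow_small [0.353  0.28   3.0926] 0.193
A hollow_large [0.3514 0.2799 3.085 ] 0.215
A hollow_mid [0.3525 0.2804 3.0949] 0.135
B round_small [0.486  0.2519 3.0864] 0.48
B round_large [0.4877 0.2523 3.1081] 0.189
C hollow_small [ 0.4805 -0.3088  3.4236] 0.326
C hollow_large [ 0.4788 -0.3104  3.3827] 0.156
C hollow_mid [ 0.4803 -0.3096  3.3905] 0.245
D round_small [ 0.3608 -0.316   2.9394] 0.174
D round_large [ 0.3609 -0.3159  2.9196] 0.343
house (array([0.62309168, 0.04726609, 0.14570912]), np.float64(0.03589888516331219))
stand (array([ 0.61622784, -0.27506676,  0.46323785]), np.float64(0.10594209500928009))
tray (array([ 0.51674522, -0.43696025, -0.08363517]), np.float64(0.0361644661834436))
```

View pics/ov.png

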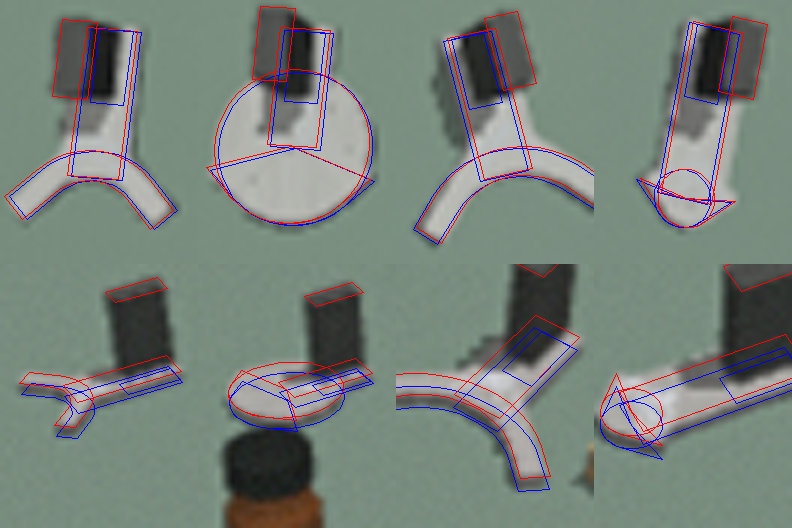

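```bash
python3 - <<'E'
from h import *
C=cap()
q=np.array([[-32,-32],[32,-32],[32,32],[-32,32.]]);P=(.6162,-.2751,.463)
dr=[(q,0,.055),(q/2,.055,.120)]
H=(.6231,.0473,.1457)
sl=[(a(12.5,-50,0,360,40),.03,.03),(a(20,-50,0,360,40),.031,.031)]
o=[]
for n in C:
    o.append(np.hstack([overlay(C[n],dr,P,proj(C[n],[P[0],P[1],.06])[0],w=44,h=32,s=9),overlay(C[n],sl,H,proj(C[n],w2(np.array([[-50.,0]]),H,.03))[0],w=44,h=32,s=9)]))
cv2.imwrite("pics/dr.png",np.vstack(o))
E
```

```text
(no output)
```

View pics/dr.png

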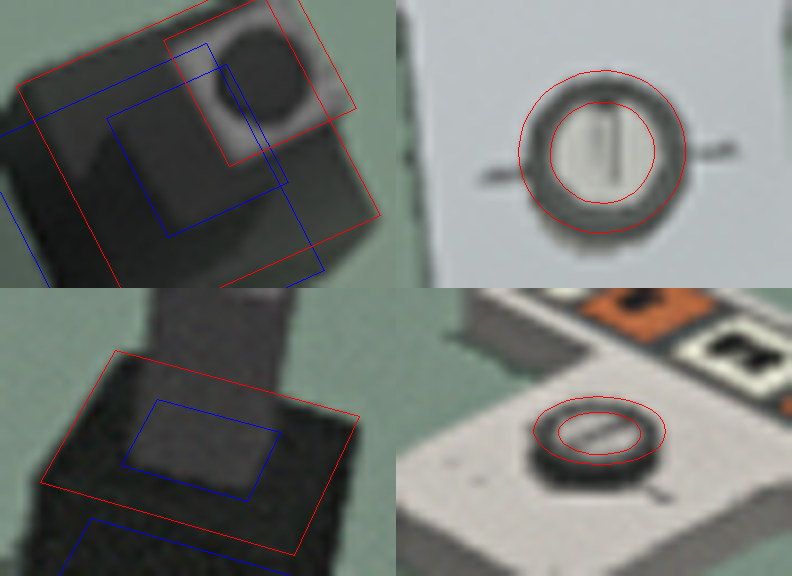

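```bash
cat > mv.py <<'E'
import sys,numpy as np
from scipy.spatial.transform import Rotation as R
from rig import bot
x,y,z,yaw=map(float,sys.argv[1:5])   # target TCP, world angle of tool y
s=bot.read_state();A=np.array(s["tcp_rot"]);p=np.array(s["position"])
t=np.radians(yaw);Y=np.array([np.cos(t),np.sin(t),0]);Z=np.array([0,0,-1.]);T=np.c_[np.cross(Y,Z),Y,Z]
d=A.T@(np.array([x,y,z])-p); r=R.from_matrix(A.T@T).as_rotvec(degrees=True)
print("row",np.round(d,4),np.round(r,2),"rows>=",max(np.linalg.norm(d)/.05,np.linalg.norm(r)/8.59),"J6",round(s["joint_positions"][5],1),"yaw",round(np.degrees(np.arctan2(A[1,1],A[0,1])),2),"t",s["time_s"])
E
python3 mv.py .6162 -.2751 .20 116.5
```

```text
row [-0.6615 -0.7584  0.0226] [-1.000e-02 -1.000e-02 -3.915e+01] rows>= 20.132313766099532 J6 -10.2 yaw 77.35 t 0.4
```

```bash
python3 steer.py '-.66 -.758 .022 0 0 -39.15 1;-.66 -.758 .022 0 0 -39.15 1;-.66 -.758 .022 0 0 -39.15 1;-.66 -.758 .022 0 0 -39.15 1;-.66 -.758 .022 0 0 -39.15 1;-.66 -.758 .022 0 0 -39.15 1;-.66 -.758 .022 0 0 -39.15 1;-.66 -.758 .022 0 0 -39.15 1;-.66 -.758 .022 0 0 -39.15 1;-.66 -.758 .022 0 0 -39.15 1;-.66 -.758 .022 0 0 -39.15 1;-.66 -.758 .022 0 0 -39.15 1;-.66 -.758 .022 0 0 -39.15 1;-.66 -.758 .022 0 0 -39.15 1;-.66 -.758 .022 0 0 -39.15 1;-.66 -.758 .022 0 0 -39.15 1;-.66 -.758 .022 0 0 -39.15 1;-.66 -.758 .022 0 0 -39.15 1;-.66 -.758 .022 0 0 -39.15 1;-.66 -.758 .022 0 0 -39.15 1'; python3 mv.py .6162 -.2751 .20 116.5;python3 mv.py .6162 -.2751 .074 116.5
```

```text
time_s: 2.4
position: [0.6089, -0.2642, 0.2008]
tcp_rot: [[-0.895, -0.446, 0.0], [-0.446, 0.895, 0.0], [-0.0, -0.0, -1.0]]
force: [0.8, -0.3, -0.1]
opening: 1.002
grasp_force: 0.0
row [-0.0016 -0.013   0.0008] [-0.    0.02 -0.03] rows>= 0.26316285373681875 J6 -149.6 yaw 116.47 t 2.4
row [-0.0016 -0.013   0.1268] [-0.    0.02 -0.03] rows>= 2.5504147706048372 J6 -149.6 yaw 116.47 t 2.4
```

```bash
python3 steer.py '-.002 -.013 0 0 0 0 1;-.002 -.013 0 0 0 0 1;-.002 -.013 0 0 0 0 1'; python3 mv.py .6162 -.2751 .074 116.5
```

```text
time_s: 2.7
position: [0.615, -0.2721, 0.2003]
tcp_rot: [[-0.895, -0.446, -0.002], [-0.446, 0.895, 0.002], [0.001, 0.002, -1.0]]
force: [-0.1, 0.9, 0.4]
opening: 1.0
grasp_force: 0.0
row [ 0.0002 -0.0035  0.1263] [ 0.12 -0.04 -0.01] rows>= 2.52651869376204 J6 -149.9 yaw 116.49 t 2.7
```

```bash
python3 steer.py '0 -.001 .03 0 0 0 1;0 -.001 .06 0 0 0 1;0 -.001 .06 0 0 0 1;0 -.001 .06 0 0 0 1'; python3 mv.py .6162 -.2751 .074 116.5;  python3 -c "
from rig import bot; print(bot.read_state()['joint_positions'])"
```

```text
time_s: 3.1
position: [0.6157, -0.2722, 0.1411]
tcp_rot: [[-0.894, -0.447, -0.001], [-0.447, 0.894, 0.001], [0.001, 0.002, -1.0]]
force: [-0.4, -1.1, 0.8]
opening: 1.0
grasp_force: 0.0
row [ 0.0008 -0.0029  0.0671] [ 0.09 -0.05  0.08] rows>= 1.342483325370658 J6 -149.9 yaw 116.58 t 3.1
[-3.33398339e+01  3.91554735e+01  7.86486272e+01  5.28725484e-03
  6.22964556e+01 -1.49923037e+02]
```

```bash
python3 steer.py '0 -.003 .035 0 0 0 1;0 -.003 .067 0 0 0 1;0 -.003 .067 0 0 0 1;0 -.003 .067 0 0 0 1'; python3 mv.py .6162 -.2751 .074 116.5
```

```text
time_s: 3.5
position: [0.6184, -0.2765, 0.0755]
tcp_rot: [[-0.895, -0.447, 0.001], [-0.447, 0.895, -0.001], [-0.001, -0.001, -1.0]]
force: [0.9, -0.7, 0.5]
opening: 1.001
grasp_force: 0.0
row [0.0013 0.0022 0.0015] [-0.08  0.05  0.03] rows>= 0.0593039473970472 J6 -150.1 yaw 116.53 t 3.5
```

```bash
for i in 1 2 3 4; do python3 steer.py '0 0 0 0 0 0 1' | grep pos; done; python3 steer.py '0 0 0 0 0 0 0;0 0 0 0 0 0 0;0 0 0 0 0 0 0;0 0 0 0 0 0 0;0 0 0 0 0 0 0;0 0 0 0 0 0 0;0 0 0 0 0 0 0'
```

```text
position: [0.6193, -0.2773, 0.0768]
position: [0.6191, -0.2773, 0.0765]
position: [0.6185, -0.277, 0.0757]
position: [0.6181, -0.2768, 0.0749]
time_s: 4.6
position: [0.6176, -0.2765, 0.0738]
tcp_rot: [[-0.895, -0.446, -0.0], [-0.446, 0.895, 0.0], [0.0, 0.0, -1.0]]
force: [-0.1, 0.3, 0.7]
opening: 0.447
grasp_force: 0.0
```

```bash
python3 steer.py '0 0 0 0 0 0 0;0 0 0 0 0 0 0;0 0 0 0 0 0 0;0 0 0 0 0 0 0;0 0 0 0 0 0 0'; python3 steer.py '0 0 -.05 0 0 0 0;0 0 -.1 0 0 0 0;0 0 -.12 0 0 0 0;0 0 -.12 0 0 0 0;0 0 -.12 0 0 0 0'; python3 - <<'E'
from h import *
C=cap();s=bot.read_state();p=np.array(s["position"])
o=[]
for n in C:
    u,v=np.round(proj(C[n],p-[0,0,.05])[0]).astype(int);print(u,v)
    g=C[n]["color"][max(v-30,0):v+30,max(u-30,0):u+30,::-1]; o.append(cv2.resize(g,(400,400),interpolation=cv2.INTER_CUBIC))
cv2.imwrite("pics/lift.png",np.hstack(o))
E
```

```text
time_s: 5.1
position: [0.6175, -0.2764, 0.0738]
tcp_rot: [[-0.895, -0.446, -0.0], [-0.446, 0.895, 0.0], [0.0, 0.0, -1.0]]
force: [0.5, 1.9, -0.4]
opening: 0.37
grasp_force: 29.8
time_s: 5.6
position: [0.617, -0.2762, 0.1932]
tcp_rot: [[-0.895, -0.446, -0.001], [-0.446, 0.895, 0.001], [0.001, 0.001, -1.0]]
force: [0.2, 1.9, -1.8]
opening: 0.369
grasp_force: 29.8
430 199
418 242
```

View pics/lift.png

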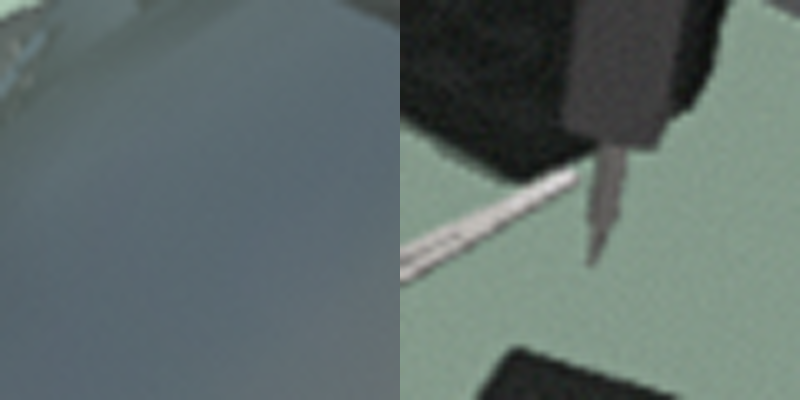

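```bash
python3 mv.py .5736 .040 .13 94.3; python3 - <<'E'
from h import *
C=cap();p=np.array(bot.read_state()["position"])
for d in(.0,.0688):print(proj(C["side"],p-[0,0,d]))
# tip pixel from crop origin (388,212), zoom 6.667
print(388+(592-400)/6.667,212+265/6.667)
E
```

```text
row [-0.1029  0.3011  0.0623] [ 0.22 -0.19 22.19] rows>= 6.484996048225284 J6 -150.1 yaw 116.49 t 5.7
[[421.38047307 222.37923127]]
[[417.04651013 249.65536722]]
416.7985600719964 251.74801259937004
```

```bash
python3 steer.py '-.103 .301 0 0 0 22.2 0;-.103 .301 0 0 0 22.2 0;-.103 .301 0 0 0 22.2 0;-.103 .301 0 0 0 22.2 0;-.103 .301 0 0 0 22.2 0;-.103 .301 0 0 0 22.2 0;-.103 .301 .03 0 0 22.2 0;-.103 .301 .06 0 0 22.2 0;-.103 .301 .062 0 0 22.2 0;-.103 .301 .062 0 0 22.2 0;-.103 .301 .062 0 0 22.2 0;-.103 .301 .062 0 0 22.2 0;-.103 .301 .062 0 0 22.2 0'; python3 mv.py .5736 .040 .11 94.3;python3 - <<'E'
from h import *
C=cap();p=np.array(bot.read_state()["position"])
u,v=np.round(proj(C["side"],[.5736,.04,.04])[0]).astype(int)
H=(.6231,.0473,.1457)
sl=[(a(12.5,-50,0,360,40),.03,.03),(a(20,-50,0,360,40),.031,.031)]
g=overlay(C["side"],sl,H,(u,v),w=50,h=50,s=12)
q=(proj(C["side"],p-[0,0,.0688])[0]-[u-25,v-25]+.5)*12;cv2.circle(g,tuple(np.int32(q)),4,(0,255,0),-1)
cv2.imwrite("pics/slot.png",g)
E
```

```text
time_s: 7.1
position: [0.5764, 0.0382, 0.133]
tcp_rot: [[-0.997, -0.074, 0.002], [-0.074, 0.997, -0.0], [-0.002, -0.0, -1.0]]
force: [-0.1, -0.8, -2.1]
opening: 0.367
grasp_force: 29.8
row [0.0027 0.002  0.023 ] [-0.03  0.13 -0.06] rows>= 0.46499034691512175 J6 -101.5 yaw 94.24 t 7.1
```

View pics/slot.png

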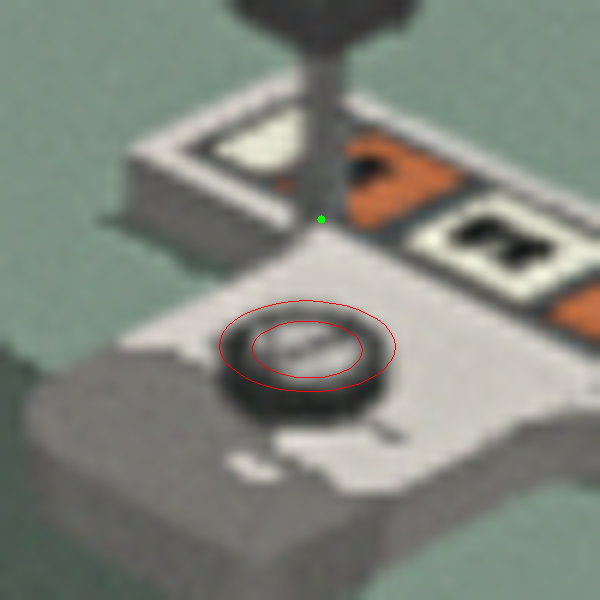

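```bash
python3 steer.py '.003 .002 .02 0 0 0 0;.003 .002 .026 0 0 0 0;.003 .002 .026 0 0 0 0;.003 .002 .026 0 0 0 0;.003 .002 .026 0 0 0 0;.003 .002 .026 0 0 0 0;.003 .002 .026 0 0 0 0;.003 .002 .026 0 0 0 0'; python3 mv.py .5725 .0395 .100 94.3
```

```text
time_s: 8.0
position: [0.5725, 0.0406, 0.1061]
tcp_rot: [[-0.997, -0.075, 0.0], [-0.075, 0.997, -0.0], [-0.0, -0.0, -1.0]]
force: [1.0, -0.2, -0.9]
opening: 0.365
grasp_force: 29.8
row [ 0.0001 -0.0011  0.0061] [-0.01  0.03 -0.  ] rows>= 0.12423660114233931 J6 -101.4 yaw 94.3 t 8.0
```

```bash
python3 steer.py '0 -.001 .003 0 0 0 0;0 -.001 .006 0 0 0 0;0 -.001 .007 0 0 0 0;0 -.001 .008 0 0 0 0;0 -.001 .008 0 0 0 0;0 -.001 .008 0 0 0 0'; python3 mv.py .5725 .0395 .093 94.3
```

```text
time_s: 8.6
position: [0.5724, 0.0396, 0.0978]
tcp_rot: [[-0.997, -0.075, -0.0], [-0.075, 0.997, 0.0], [0.0, 0.0, -1.0]]
force: [0.8, -0.2, -1.8]
opening: 0.363
grasp_force: 29.8
row [-0.0001 -0.0001  0.0048] [ 0. -0. -0.] rows>= 0.09586615792000529 J6 -101.5 yaw 94.3 t 8.6
```

Already at or below head height without contact; go on down.

```bash
for i in 1 2 3; do python3 steer.py '0 0 .001 0 0 0 0;0 0 .002 0 0 0 0;0 0 .002 0 0 0 0' | egrep 'pos|force:'; done
```

```text
position: [0.5723, 0.0396, 0.0957]
force: [0.3, 0.1, -0.3]
grasp_force: 29.8
position: [0.5723, 0.0396, 0.0937]
force: [-0.9, 0.2, -1.3]
grasp_force: 29.8
position: [0.5726, 0.0396, 0.0927]
force: [-1.4, 0.8, 4.9]
grasp_force: 29.8
```

```bash
python3 steer.py '0 0 -.0005 0 0 0 0;0 0 -.0005 0 0 8 0;0 0 -.0005 0 0 16 0;0 0 -.0005 0 0 24 0;0 0 -.0005 0 0 32 0;0 0 -.0005 0 0 40 0;0 0 -.0005 0 0 48 0;0 0 -.0005 0 0 56 0;0 0 -.0005 0 0 64 0;0 0 -.0005 0 0 72 0;0 0 -.0005 0 0 79 0;0 0 -.0005 0 0 83 0;0 0 -.0005 0 0 85 0;0 0 -.0005 0 0 86 0;0 0 -.0005 0 0 86 0'; python3 mv.py .5725 .0395 .093 8.3; python3 -c "
from rig import bot; print(bot.read_state()['moment'])"
```

```text
time_s: 11.0
position: [0.5725, 0.0397, 0.0926]
tcp_rot: [[-0.145, 0.989, 0.0], [0.989, 0.145, 0.0], [0.0, 0.0, -1.0]]
force: [-1.3, 0.7, 3.2]
opening: 0.366
grasp_force: 29.8
row [-0.0002 -0.0001 -0.0004] [ 0.02 -0.    0.02] rows>= 0.008725133781130852 J6 -15.5 yaw 8.32 t 11.0
[0.05089985 0.2243232  0.07421667]
```

```bash
for i in 1 2 3 4; do python3 steer.py '0 0 0 0 0 2 0;0 0 0 0 0 3 0;0 0 0 0 0 3 0;0 0 0 0 0 3 0'|egrep 'force:'; python3 -c "
from rig import bot; print(bot.read_state()['moment'],bot.read_state()['joint_positions'][5])"; done
```

```text
force: [-0.7, 0.2, 5.3]
grasp_force: 29.8
[0.14242972 0.29096353 0.04091477] -12.536341606143006
force: [-1.0, 0.9, 5.5]
grasp_force: 29.8
[0.07281686 0.27010137 0.09178161] -9.536256795493125
force: [-0.5, -0.6, 5.5]
grasp_force: 29.8
[0.08430157 0.35873568 0.08649311] -6.544173055489936
force: [-1.0, 0.7, 5.1]
grasp_force: 29.8
[0.06507362 0.30183875 0.2180771 ] -3.5594284189451497
```

```bash
python3 steer.py '0 0 0 0 0 2 0;0 0 0 0 0 2 0;0 0 0 0 0 2 0;0 0 0 0 0 2 0'|egrep 'force:'; python3 -c "
from rig import bot; print(bot.read_state()['moment'],bot.read_state()['joint_positions'][5])"
python3 steer.py '0 0 0 0 0 -2 0;0 0 -.005 0 0 -5 0;0 0 -.04 0 0 -5 0;0 0 -.08 0 0 -5 0;0 0 -.1 0 0 -5 0;0 0 -.1 0 0 -5 0;0 0 -.1 0 0 -5 0'; python3 mv.py .6175 -.2764 .193 26.5;  python3 - <<'E'
from h import *
C=cap()
H=(.6231,.0473,.1457)
sl=[(a(12.5,-50,0,360,40),.03,.03)]
cv2.imwrite("pics/locked.png",np.hstack([overlay(C[n],sl,H,proj(C[n],[.5736,.04,.03])[0],w=33,h=33,s=10) for n in C]))
E
```

```text
force: [-1.1, 0.8, 5.5]
grasp_force: 29.9
[0.08156547 0.29995214 0.25831223] -1.575583923955803
time_s: 13.7
position: [0.5718, 0.0396, 0.1915]
tcp_rot: [[0.012, 1.0, -0.001], [1.0, -0.012, -0.0], [-0.0, -0.001, -1.0]]
force: [-0.3, -0.4, -1.0]
opening: 0.365
grasp_force: 29.9
row [-0.3154  0.0495 -0.0016] [-6.000e-02 -1.000e-02 -2.719e+01] rows>= 6.385079924158908 J6 -6.5 yaw -0.69 t 13.7
```

View pics/locked.png

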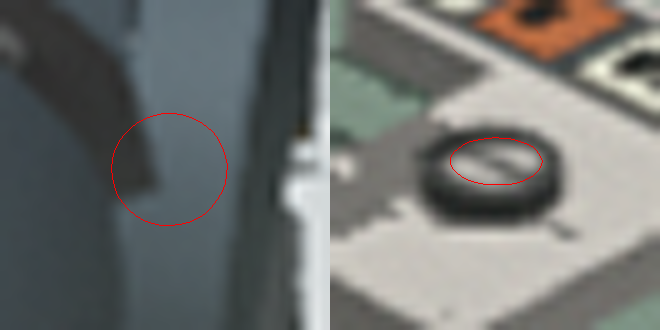

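```bash
python3 steer.py '-.315 .049 0 0 0 -27.2 0;-.315 .049 0 0 0 -27.2 0;-.315 .049 0 0 0 -27.2 0;-.315 .049 0 0 0 -27.2 0;-.315 .049 0 0 0 -27.2 0;-.315 .049 0 0 0 -27.2 0;-.315 .049 0 0 0 -27.2 0;-.315 .049 0 0 0 -27.2 0;-.315 .049 0 0 0 -27.2 0;-.315 .049 0 0 0 -27.2 0;-.315 .049 0 0 0 -27.2 0;-.315 .049 0 0 0 -27.2 0'; python3 mv.py .617 -.2757 .09 26.5
```

```text
time_s: 15.0
position: [0.6176, -0.2744, 0.1923]
tcp_rot: [[-0.448, 0.894, -0.0], [0.894, 0.448, 0.0], [0.0, -0.0, -1.0]]
force: [0.2, 0.4, -1.6]
opening: 0.368
grasp_force: 29.9
row [-0.0009 -0.0011  0.1023] [-0.01 -0.03  0.1 ] rows>= 2.047105241105218 J6 -60.0 yaw 26.6 t 15.0
```

```bash
python3 steer.py '0 -.001 .03 0 0 0 0;0 -.001 .06 0 0 0 0;0 -.001 .08 0 0 0 0;0 -.001 .1 0 0 0 0;0 -.001 .11 0 0 0 0;0 -.001 .115 0 0 0 0;0 -.001 .117 0 0 0 0;0 -.001 .117 0 0 0 0;0 -.001 .117 0 0 0 0;0 -.001 .117 0 0 0 0'; python3 mv.py .617 -.2757 .073 26.5
```

```text
time_s: 16.0
position: [0.6172, -0.2768, 0.0763]
tcp_rot: [[-0.446, 0.895, 0.001], [0.895, 0.446, -0.001], [-0.002, 0.001, -1.0]]
force: [-0.6, -0.5, -1.1]
opening: 0.368
grasp_force: 29.9
row [0.001  0.0003 0.0033] [ 0.05  0.09 -0.  ] rows>= 0.07026320573209383 J6 -60.1 yaw 26.5 t 16.0
```

Inserted; lower the last 2 mm, open, retract, then re-measure the leaves while out of the way.

```bash
python3 steer.py '0 0 .001 0 0 0 0;0 0 .002 0 0 0 0;0 0 .002 0 0 0 0;0 0 .002 0 0 0 0' | egrep 'pos|force:'; python3 steer.py '0 0 .002 0 0 0 1;0 0 .002 0 0 0 1;0 0 .002 0 0 0 1;0 0 .002 0 0 0 1;0 0 .002 0 0 0 1;0 0 .002 0 0 0 1;0 0 -.04 0 0 0 1;0 0 -.09 0 0 0 1;0 0 -.13 0 0 0 1;0 0 -.13 0 0 0 1;0 0 -.13 0 0 0 1'; python3 mv.py .4788 -.3104 .15 103.8
python3 - <<'E'
from h import *
C=cap();print([proj(C[n],[.4788,-.31,0]) for n in C])
q=np.array([[-32,-32],[32,-32],[32,32],[-32,32.]]);P=(.6162,-.2751,.463)
dr=[(q,0,.055),(q/2,.055,.120)]
cv2.imwrite("pics/drback.png",np.hstack([overlay(C["side"],dr,P,proj(C["side"],[.616,-.275,.06])[0],w=44,h=44,s=8),cv2.resize(C["top"]["color"][200:330,350:480,::-1],(352,352))]))
E
```

```text
position: [0.6169, -0.2766, 0.0739]
force: [-0.8, -0.5, 2.1]
grasp_force: 29.9
time_s: 17.5
position: [0.6171, -0.2767, 0.2049]
tcp_rot: [[-0.446, 0.895, 0.002], [0.895, 0.446, -0.002], [-0.003, 0.001, -1.0]]
force: [-0.2, 0.1, -0.1]
opening: 0.996
grasp_force: 0.0
row [ 0.0317 -0.1389  0.0547] [-3.00e-02  1.80e-01 -7.73e+01] rows>= 8.998436559609354 J6 -60.1 yaw 26.5 t 17.5
[array([[431.72280912, 278.25419566]]), array([[377.67871316, 326.08197866]])]
```

View pics/drback.png

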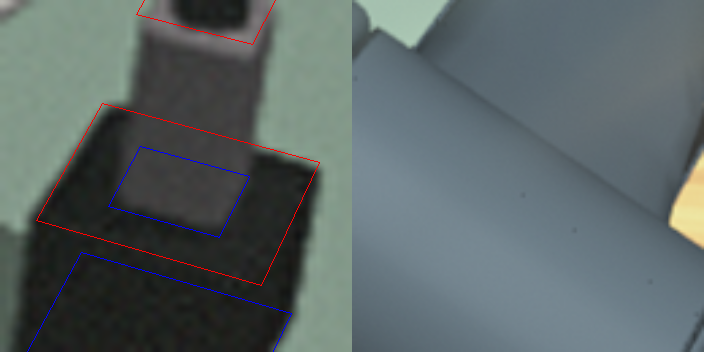

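```bash
cat > ck.py <<'E'
import sys
from h import *
n,x,y,th=sys.argv[1],*map(float,sys.argv[2:5]);V=sys.argv[5:] or["top","side"]
C={k:bot.capture(k) for k in V};M={k:mask(C[k]) for k in V}
p,c=fit(C,M,leaf_solids(n),[x,y,th],views=V,rad=.075)
print(n,np.round(p,4),"deg",np.round(np.degrees(p[2]),2),round(c,3))
E
python3 ck.py hollow_large .4788 -.3104 3.3827 side; python3 mv.py .4788 -.3104 .15 -76.2
```

```text
hollow_large [ 0.4788 -0.3096  3.383 ] deg 193.83 0.146
row [ 0.0297 -0.1378  0.0518] [-2.600e-01 -4.000e-02  1.027e+02] rows>= 11.955445109954674 J6 -60.1 yaw 26.5 t 17.65
```

```bash
python3 steer.py '.03 -.138 0 0 0 102.7 1;.03 -.138 0 0 0 102.7 1;.03 -.138 0 0 0 102.7 1;.03 -.138 0 0 0 102.7 1;.03 -.138 0 0 0 102.7 1;.03 -.138 0 0 0 102.7 1;.03 -.138 0 0 0 102.7 1;.03 -.138 0 0 0 102.7 1;.03 -.138 .02 0 0 102.7 1;.03 -.138 .04 0 0 102.7 1;.03 -.138 .08 0 0 102.7 1;.03 -.138 .11 0 0 102.7 1;.03 -.138 .11 0 0 102.7 1;.03 -.138 .11 0 0 102.7 1'; python3 mv.py .4788 -.3100 .026 -76.2
```

```text
time_s: 19.05
position: [0.4792, -0.3106, 0.0923]
tcp_rot: [[0.97, 0.241, -0.002], [0.241, -0.97, 0.002], [-0.002, -0.003, -1.0]]
force: [0.0, -0.7, 0.6]
opening: 0.999
grasp_force: 0.0
row [-0.0001 -0.0005  0.0663] [-0.16  0.1   0.17] rows>= 1.3251522348626454 J6 31.9 yaw -76.03 t 19.05
```

```bash
python3 steer.py '0 0 .03 0 0 0 1;0 0 .06 0 0 0 1;0 0 .066 0 0 0 1;0 0 .066 0 0 0 1;0 0 .066 0 0 0 1;0 0 .066 0 0 0 .6;0 0 .066 0 0 0 0;0 0 .066 0 0 0 0;0 0 .066 0 0 0 0;0 0 .066 0 0 0 0;0 0 .066 0 0 0 0;0 0 .066 0 0 0 0;0 0 .066 0 0 0 0;0 0 .066 0 0 0 0;0 0 .066 0 0 0 0;0 0 .066 0 0 0 0;0 0 .066 0 0 0 0;0 0 .066 0 0 0 0;0 0 .066 0 0 0 0;0 0 .066 0 0 0 0'; python3 mv.py .4788 -.3100 .026 -76.2
```

```text
time_s: 21.05
position: [0.4797, -0.3109, 0.0273]
tcp_rot: [[0.971, 0.239, -0.0], [0.239, -0.971, 0.0], [-0.0, -0.0, -1.0]]
force: [-0.4, 1.7, 0.3]
opening: 0.13
grasp_force: 30.0
row [-0.0006 -0.0011  0.0013] [-0.03  0.01 -0.  ] rows>= 0.03573235957250778 J6 32.0 yaw -76.2 t 21.05
```

```bash
python3 steer.py '0 0 -.04 0 0 0 0;0 0 -.06 0 0 0 0;0 0 -.06 0 0 0 0;0 0 -.06 0 0 0 0';  python3 mv.py .4729 .1018 .085 53.35
```

```text
time_s: 21.45
position: [0.4797, -0.3112, 0.0872]
tcp_rot: [[0.971, 0.239, 0.0], [0.239, -0.971, -0.0], [0.0, 0.0, -1.0]]
force: [0.0, 0.9, -1.9]
opening: 0.134
grasp_force: 30.0
row [ 0.0919 -0.4027  0.002 ] [ 2.0000e-02  2.0000e-02 -1.2955e+02] rows>= 15.081445549713479 J6 32.0 yaw -76.2 t 21.45
```

```bash
python3 - <<'E'
from h import *
C=cap()
print(near(C["top"],223,312,.055),near(C["side"],237,233,.055))
E
python3 steer.py '.092 -.403 0 0 0 -129.55 0;.092 -.403 0 0 0 -129.55 0;.092 -.403 0 0 0 -129.55 0;.092 -.403 0 0 0 -129.55 0;.092 -.403 0 0 0 -129.55 0;.092 -.403 0 0 0 -129.55 0;.092 -.403 0 0 0 -129.55 0;.092 -.403 0 0 0 -129.55 0;.092 -.403 0 0 0 -129.55 0;.092 -.403 0 0 0 -129.55 0;.092 -.403 0 0 0 -129.55 0;.092 -.403 0 0 0 -129.55 0;.092 -.403 0 0 0 -129.55 0;.092 -.403 0 0 0 -129.55 0;.092 -.403 0 0 0 -129.55 0;.092 -.403 0 0 0 -129.55 0;.092 -.403 0 0 0 -129.55 0'; python3 mv.py .4729 .1018 .045 53.35
```

```text
[0.38625707 0.13202    0.055     ] [0.38202308 0.11957611 0.055     ]
time_s: 23.25
position: [0.4724, 0.1022, 0.0866]
tcp_rot: [[-0.801, 0.599, -0.002], [0.599, 0.801, 0.0], [0.002, -0.001, -1.0]]
force: [0.3, -0.4, -2.3]
opening: 0.137
grasp_force: 30.0
row [-0.0007  0.0001  0.0415] [-0.06 -0.09 -0.16] rows>= 0.8311038563109576 J6 -54.3 yaw 53.19 t 23.25
```

```bash
python3 steer.py '0 0 .03 0 0 0 0;0 0 .05 0 0 0 0;0 0 .057 0 0 0 0;0 0 .059 0 0 0 0;0 0 .059 0 0 0 0;0 0 .059 0 0 0 0;0 0 .059 0 0 0 0;0 0 .059 0 0 0 0';  python3 mv.py .4729 .1018 .027 53.35; python3 ck.py hollow_large .4729 .1018 -.64 side;  python3 - <<'E'
from h import *
C=cap()
M={n:mask(C[n]) for n in C}
print("house",fit({"side":C["side"]},M,[(P,0,.02) for P in housing()],[.6231,.0473,.1457],views=["side"],rad=.14))
E
```

```text
time_s: 24.05
position: [0.4734, 0.1022, 0.029]
tcp_rot: [[-0.802, 0.597, 0.001], [0.597, 0.802, -0.0], [-0.001, 0.001, -1.0]]
force: [-0.4, -0.4, -1.5]
opening: 0.133
grasp_force: 30.0
row [ 0.0002 -0.0006  0.002 ] [ 0.04  0.06 -0.01] rows>= 0.04215471411867494 J6 -54.4 yaw 53.34 t 24.05
hollow_large [ 0.4752  0.1037 -0.6345] deg -36.35 0.819
house (array([0.62132657, 0.04720802, 0.15505764]), np.float64(0.40402048971113735))
```

```bash
python3 steer.py '-.005 0 .001 0 0 0 0;-.01 0 .001 0 0 0 0;-.012 0 .001 0 0 0 0;-.012 0 .001 0 0 0 0;-.012 0 .001 0 0 0 0;-.012 0 .001 0 0 0 0' | egrep 'pos|force:'; for i in 1 2 3 4; do python3 steer.py '-.001 0 0 0 0 0 0;-.001 0 0 0 0 0 0;-.001 0 0 0 0 0 0'| egrep 'pos|e: \['; done
```

```text
position: [0.4824, 0.095, 0.0273]
force: [0.5, -0.1, -0.5]
grasp_force: 30.0
position: [0.4834, 0.0945, 0.0274]
force: [-1.1, -0.6, -2.0]
position: [0.4839, 0.0939, 0.0273]
force: [-1.0, -0.3, -1.7]
position: [0.484, 0.0935, 0.0273]
force: [-2.7, 2.2, 1.8]
position: [0.4841, 0.0932, 0.0274]
force: [-3.9, 2.8, 3.1]
```

```bash
python3 steer.py '0 0 0 0 0 0 .4;0 0 0 0 0 0 .4;0 0 0 0 0 0 .4;0 0 0 0 0 0 .4;0 0 0 0 0 0 .4' | egrep 'pos|open|e: \['; python3 steer.py '0 0 -.03 0 0 0 .4;0 0 -.07 0 0 0 .4;0 0 -.12 0 0 0 .4;0 0 -.17 0 0 0 1;0 0 -.17 0 0 0 1'; python3 mv.py .3608 -.316 .12 79
```

```text
position: [0.4863, 0.0925, 0.0274]
force: [0.3, 0.2, -0.9]
opening: 0.387
time_s: 27.0
position: [0.4906, 0.0925, 0.2037]
tcp_rot: [[-0.802, 0.597, 0.015], [0.597, 0.802, -0.001], [-0.013, 0.009, -1.0]]
force: [0.3, 0.9, -0.8]
opening: 0.504
grasp_force: 0.0
row [-0.1386 -0.406   0.082 ] [  0.32   0.82 -25.63] rows>= 8.735582259657072 J6 -55.5 yaw 53.37 t 27.0
```

```bash
python3 ck.py round_small .3608 -.316 2.9394;  python3 mv.py .3608 -.316 .12 -101.6
```

```text
round_small [ 0.3608 -0.316   2.9389] deg 168.38 0.172
row [-0.1427 -0.4031  0.0783] [ 2.8000e-01 -1.1000e-01  1.5495e+02] rows>= 18.038924872327787 J6 -55.5 yaw 53.35 t 27.1
```

```bash
python3 steer.py '-.1427 -.403 0 0 0 155 1;-.1427 -.403 0 0 0 155 1;-.1427 -.403 0 0 0 155 1;-.1427 -.403 0 0 0 155 1;-.1427 -.403 0 0 0 155 1;-.1427 -.403 0 0 0 155 1;-.1427 -.403 0 0 0 155 1;-.1427 -.403 0 0 0 155 1;-.1427 -.403 0 0 0 155 1;-.1427 -.403 0 0 0 155 1;-.1427 -.403 0 0 0 155 1;-.1427 -.403 0 0 0 155 1;-.1427 -.403 0 0 0 155 1;-.1427 -.403 0 0 0 155 1;-.1427 -.403 .04 0 0 155 1;-.1427 -.403 .08 0 0 155 1;-.1427 -.403 .08 0 0 155 1;-.1427 -.403 .08 0 0 155 1;-.1427 -.403 .08 0 0 155 1;-.1427 -.403 .08 0 0 155 1'; python3 mv.py .3608 -.316 .0265 -101.6; python3 - <<'E'
from h import *
C=cap()
H=(.6231,.0473,.1457);th=np.radians(-36.65)
c=w2(np.array([[-82.,17]]),H,0)[0][:2];P=(*(c-.068*np.array([np.cos(th),np.sin(th)])),th)
print(P)
M={n:mask(C[n]) for n in C}
ss=leaf_solids("hollow_large");o=[]
for n in C:
    o.append(overlay(C[n],ss,P,proj(C[n],[P[0]+.03,P[1]-.01,0])[0],w=44,h=44,s=8))
cv2.imwrite("pics/hl.png",np.hstack(o))
E
```

```text
time_s: 29.1
position: [0.3591, -0.3151, 0.1162]
tcp_rot: [[0.98, -0.199, -0.002], [-0.199, -0.98, 0.002], [-0.002, -0.002, -1.0]]
force: [-0.4, -0.4, -0.5]
opening: 1.0
grasp_force: 0.0
row [0.002  0.0007 0.0897] [-0.11  0.12  0.12] rows>= 1.7941966922269206 J6 46.8 yaw -101.48 t 29.1
(np.float64(0.484944496805598), np.float64(0.09280561905286955), np.float64(-0.6396631708559217))
```

View pics/hl.png

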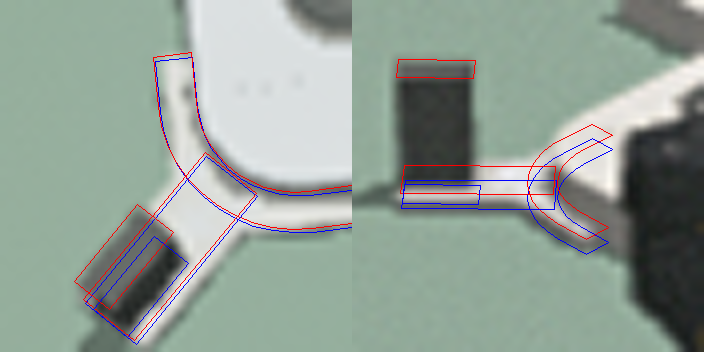

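```bash
python3 steer.py '.002 .001 .04 0 0 0 1;.002 .001 .08 0 0 0 1;.002 .001 .09 0 0 0 1;.002 .001 .09 0 0 0 1;.002 .001 .09 0 0 0 1;.002 .001 .09 0 0 0 .6;.002 .001 .09 0 0 0 0;.002 .001 .09 0 0 0 0;.002 .001 .09 0 0 0 0;.002 .001 .09 0 0 0 0;.002 .001 .09 0 0 0 0;.002 .001 .09 0 0 0 0;.002 .001 .09 0 0 0 0;.002 .001 .09 0 0 0 0;.002 .001 .09 0 0 0 0;.002 .001 .09 0 0 0 0;.002 .001 .09 0 0 0 0;.002 .001 .09 0 0 0 0;.002 .001 .09 0 0 0 0;.002 .001 .09 0 0 0 0'; python3 mv.py .3608 -.316 .0265 -101.6;python3 steer.py '0 0 -.04 0 0 0 0;0 0 -.06 0 0 0 0;0 0 -.06 0 0 0 0;0 0 -.06 0 0 0 0'|grep pos; python3 mv.py .5547 .1380 .087 53.35
```

```text
time_s: 31.2
position: [0.3615, -0.3173, 0.0273]
tcp_rot: [[0.979, -0.202, -0.0], [-0.202, -0.979, 0.0], [-0.0, -0.0, -1.0]]
force: [0.5, 0.8, -2.4]
opening: 0.137
grasp_force: 30.0
row [-0.0009 -0.0011  0.0008] [-0.    0.   -0.05] rows>= 0.03286513600600983 J6 47.0 yaw -101.65 t 31.2
position: [0.3615, -0.3172, 0.0874]
row [ 9.730e-02 -4.849e-01  2.000e-04] [ 4.00e-02  3.00e-02 -1.55e+02] rows>= 18.04435759030498 J6 47.0 yaw -101.65 t 31.6
```

```bash
python3 steer.py '.0973 -.485 -.03 0 0 -155 0;.0973 -.485 -.03 0 0 -155 0;.0973 -.485 -.03 0 0 -155 0;.0973 -.485 -.03 0 0 -155 0;.0973 -.485 -.03 0 0 -155 0;.0973 -.485 -.03 0 0 -155 0;.0973 -.485 -.03 0 0 -155 0;.0973 -.485 -.03 0 0 -155 0;.0973 -.485 -.03 0 0 -155 0;.0973 -.485 -.03 0 0 -155 0;.0973 -.485 -.03 0 0 -155 0;.0973 -.485 -.03 0 0 -155 0;.0973 -.485 -.03 0 0 -155 0;.0973 -.485 -.03 0 0 -155 0;.0973 -.485 -.03 0 0 -155 0;.0973 -.485 -.03 0 0 -155 0;.0973 -.485 -.03 0 0 -155 0;.0973 -.485 -.03 0 0 -155 0;.0973 -.485 -.03 0 0 -155 0;.0973 -.485 -.03 0 0 -155 0'; python3 mv.py .5547 .1380 .03 53.35
```

```text
time_s: 33.6
position: [0.5539, 0.138, 0.116]
tcp_rot: [[-0.8, 0.599, -0.003], [0.599, 0.8, -0.0], [0.002, -0.002, -1.0]]
force: [-0.3, -0.3, -1.9]
opening: 0.135
grasp_force: 30.0
row [-0.0009  0.0006  0.086 ] [-0.1  -0.12 -0.18] rows>= 1.7208882546092998 J6 -50.4 yaw 53.17 t 33.6
```

```bash
python3 steer.py '0 0 .04 0 0 -.2 0;0 0 .07 0 0 -.2 0;0 0 .083 0 0 -.2 0;0 0 .087 0 0 -.2 0;0 0 .087 0 0 -.2 0;0 0 .087 0 0 -.2 0;0 0 .087 0 0 -.2 0;0 0 .087 0 0 -.2 0;0 0 .087 0 0 -.2 0';  python3 mv.py .5547 .1380 .0275 53.35
```

```text
time_s: 34.5
position: [0.5552, 0.1382, 0.0311]
tcp_rot: [[-0.804, 0.594, 0.001], [0.594, 0.804, 0.0], [-0.001, 0.001, -1.0]]
force: [0.0, 0.4, -2.5]
opening: 0.137
grasp_force: 30.0
row [ 0.0003 -0.0004  0.0036] [0.05 0.06 0.2 ] rows>= 0.07310324306000329 J6 -50.8 yaw 53.55 t 34.5
```

```bash
python3 steer.py '-.005 -.0004 .003 0 0 .2 0;-.01 -.0004 .003 0 0 .2 0;-.011 -.0004 .003 0 0 .2 0;-.011 -.0004 .003 0 0 .2 0;-.011 -.0004 .003 0 0 .2 0;-.011 -.0004 .003 0 0 .2 0' | egrep 'pos|e: \['; for i in 1 2 3 4 5; do python3 steer.py '-.001 0 0 0 0 0 0;-.001 0 0 0 0 0 0;-.001 0 0 0 0 0 0'| egrep 'pos|e: \['; done
```

```text
position: [0.5632, 0.1313, 0.0273]
force: [0.5, -0.3, -2.0]
position: [0.5642, 0.1307, 0.0274]
force: [-0.3, -0.6, -1.9]
position: [0.5648, 0.1301, 0.0273]
force: [-0.2, 1.3, -2.2]
position: [0.5649, 0.1297, 0.0273]
force: [-2.3, 1.8, 0.1]
position: [0.5649, 0.1296, 0.0273]
force: [-4.1, 3.0, 2.2]
position: [0.565, 0.1296, 0.0274]
force: [-5.3, 5.2, 3.0]
```

```bash
python3 steer.py '0 0 0 0 0 0 .4;0 0 0 0 0 0 .4;0 0 0 0 0 0 .4;0 0 0 0 0 0 .4;0 0 0 0 0 0 .4' | egrep 'pos|open|e: \['; python3 steer.py '0 0 -.03 0 0 0 .4;0 0 -.07 0 0 0 .4;0 0 -.12 0 0 0 .4;0 0 -.12 0 0 0 1;0 0 -.12 0 0 0 1'; python3 ck.py round_large .4877 .2523 3.1081;python3 ck.py round_large .4877 .2523 3.1081 side;
```

```text
position: [0.5679, 0.128, 0.0275]
force: [-0.1, -0.7, -0.4]
opening: 0.392
time_s: 37.6
position: [0.5684, 0.1282, 0.1489]
tcp_rot: [[-0.802, 0.597, 0.004], [0.597, 0.802, -0.0], [-0.003, 0.002, -1.0]]
force: [-0.7, 0.4, 0.2]
opening: 0.505
grasp_force: 0.0
round_large [0.44   0.2141 3.0602] deg 175.34 0.405
round_large [0.4866 0.2518 3.1055] deg 177.93 0.316
```

```bash
python3 mv.py .4873 .2520 .12 88
```

```text
row [0.1371 0.0524 0.0261] [ -0.07  -0.18 -34.65] rows>= 4.034212271358896 J6 -51.6 yaw 53.35 t 37.75
```

```bash
python3 steer.py '.137 .052 0 0 0 -34.65 1;.137 .052 0 0 0 -34.65 1;.137 .052 0 0 0 -34.65 1;.137 .052 .026 0 0 -34.65 1;.137 .052 .026 0 0 -34.65 1;.137 .052 .026 0 0 -34.65 1;.137 .052 .026 0 0 -34.65 1;.137 .052 .026 0 0 -34.65 1;.137 .052 .026 0 0 -34.65 1'; python3 mv.py .4873 .2520 .0265 88
```

```text
time_s: 38.65
position: [0.4894, 0.2512, 0.1219]
tcp_rot: [[-0.999, 0.037, 0.001], [0.037, 0.999, 0.0], [-0.001, 0.0, -1.0]]
force: [0.5, -0.3, -0.6]
opening: 1.003
grasp_force: 0.0
row [0.0022 0.0007 0.0954] [ 0.02  0.07 -0.13] rows>= 1.908871383953962 J6 -72.3 yaw 87.87 t 38.65
```

```bash
python3 steer.py '.002 .001 .04 0 0 0 1;.002 .001 .08 0 0 0 1;.002 .001 .095 0 0 0 1;.002 .001 .095 0 0 0 1;.002 .001 .095 0 0 0 1;.002 .001 .095 0 0 0 .6;.002 .001 .095 0 0 0 0;.002 .001 .095 0 0 0 0;.002 .001 .095 0 0 0 0;.002 .001 .095 0 0 0 0;.002 .001 .095 0 0 0 0;.002 .001 .095 0 0 0 0;.002 .001 .095 0 0 0 0;.002 .001 .095 0 0 0 0;.002 .001 .095 0 0 0 0;.002 .001 .095 0 0 0 0;.002 .001 .095 0 0 0 0;.002 .001 .095 0 0 0 0;.002 .001 .095 0 0 0 0;.002 .001 .095 0 0 0 0'; python3 mv.py .4873 .2520 .0265 88;python3 steer.py '0 0 -.04 0 0 0 0;0 0 -.06 0 0 0 0;0 0 -.09 0 0 0 0;0 0 -.09 0 0 0 0'|grep pos; python3 mv.py .5791 -.0651 .117 -36.65
```

```text
time_s: 40.65
position: [0.4865, 0.2528, 0.0263]
tcp_rot: [[-0.999, 0.035, 0.0], [0.035, 0.999, -0.0], [-0.0, -0.0, -1.0]]
force: [-0.3, 0.2, -1.1]
opening: 0.138
grasp_force: 30.0
row [-0.0008 -0.0008 -0.0002] [-0.  0.  0.] rows>= 0.022909153623107536 J6 -72.2 yaw 88.0 t 40.65
position: [0.4889, 0.2536, 0.1196]
row [-0.1012 -0.3153  0.0027] [5.1000e-01 9.0000e-02 1.2466e+02] rows>= 14.512114351045474 J6 -72.2 yaw 88.01 t 41.05
```

```bash
python3 steer.py '-.101 -.315 0 0 0 124.65 0;-.101 -.315 0 0 0 124.65 0;-.101 -.315 0 0 0 124.65 0;-.101 -.315 0 0 0 124.65 0;-.101 -.315 0 0 0 124.65 0;-.101 -.315 0 0 0 124.65 0;-.101 -.315 0 0 0 124.65 0;-.101 -.315 0 0 0 124.65 0;-.101 -.315 0 0 0 124.65 0;-.101 -.315 0 0 0 124.65 0;-.101 -.315 0 0 0 124.65 0;-.101 -.315 0 0 0 124.65 0;-.101 -.315 0 0 0 124.65 0;-.101 -.315 0 0 0 124.65 0;-.101 -.315 0 0 0 124.65 0;-.101 -.315 0 0 0 124.65 0;-.101 -.315 0 0 0 124.65 0;-.101 -.315 0 0 0 124.65 0;-.101 -.315 0 0 0 124.65 0'; python3 mv.py .5791 -.0651 .03 -36.65
```

```text
time_s: 42.95
position: [0.5763, -0.0654, 0.1161]
tcp_rot: [[0.596, 0.803, -0.0], [0.803, -0.596, 0.0], [-0.0, -0.0, -1.0]]
force: [-0.1, -0.4, -1.4]
opening: 0.138
grasp_force: 30.0
row [0.0019 0.002  0.0861] [-0.02  0.01  0.04] rows>= 1.723519965249726 J6 19.1 yaw -36.61 t 42.95
```

Now tool x equals the leaf's x; descend, then advance along +x.

```bash
python3 steer.py '0 .002 .04 0 0 0 0;0 .002 .07 0 0 0 0;0 .002 .083 0 0 0 0;0 .002 .087 0 0 0 0;0 .002 .087 0 0 0 0;0 .002 .087 0 0 0 0;0 .002 .087 0 0 0 0;0 .002 .087 0 0 0 0;0 .002 .087 0 0 0 0';  python3 mv.py .5881 -.0531 .0265 -36.65
```

```text
time_s: 43.85
position: [0.5785, -0.0668, 0.0301]
tcp_rot: [[0.597, 0.802, 0.001], [0.802, -0.597, -0.0], [0.0, 0.001, -1.0]]
force: [0.6, 0.6, -1.7]
opening: 0.138
grasp_force: 30.0
row [ 0.0167 -0.0005  0.0036] [ 0.07 -0.03  0.  ] rows>= 0.34191052292375573 J6 19.1 yaw -36.65 t 43.85
```

```bash
python3 steer.py '.005 -.0005 .003 0 0 0 0;.01 -.0005 .003 0 0 0 0;.012 -.0005 .003 0 0 0 0;.012 -.0005 .003 0 0 0 0;.012 -.0005 .003 0 0 0 0;.012 -.0005 .003 0 0 0 0' | egrep 'pos|e: \['; for i in 1 2 3 4 5 6; do python3 steer.py '.001 0 0 0 0 0 0;.001 0 0 0 0 0 0;.001 0 0 0 0 0 0'| egrep 'pos|e: \['; done
```

```text
position: [0.5849, -0.0567, 0.0263]
force: [0.5, 0.9, -1.6]
position: [0.5854, -0.056, 0.0263]
force: [-0.9, 1.1, -0.8]
position: [0.5861, -0.0551, 0.0263]
force: [-0.2, 0.2, -0.6]
position: [0.5867, -0.0543, 0.0263]
force: [0.4, -0.1, -0.5]
position: [0.5873, -0.0535, 0.0263]
force: [0.0, 1.0, -1.5]
position: [0.5879, -0.0527, 0.0263]
force: [0.6, 0.2, -0.9]
position: [0.5879, -0.0522, 0.0264]
force: [-2.3, -2.4, 1.5]
```

```bash
for i in 1 2; do python3 steer.py '.001 0 0 0 0 0 0;.001 0 0 0 0 0 0;.001 0 0 0 0 0 0;.001 0 0 0 0 0 0'| egrep 'pos|e: \['; done;  python3 steer.py '0 0 0 0 0 0 .4;0 0 0 0 0 0 .4;0 0 0 0 0 0 .4;0 0 0 0 0 0 .4;0 0 0 0 0 0 .4' | egrep 'pos|open|e: \['; python3 steer.py '0 0 -.03 0 0 0 .4;0 0 -.07 0 0 0 .4;0 0 -.12 0 0 0 .4;0 0 -.15 0 0 0 1;0 0 -.15 0 0 0 1'; python3 mv.py .3525 .2804 .12 87.4
```

```text
position: [0.588, -0.0522, 0.0265]
force: [-4.6, -4.9, 2.7]
position: [0.588, -0.0521, 0.0266]
force: [-5.4, -6.9, 3.6]
position: [0.5899, -0.05, 0.0263]
force: [0.1, 0.5, -0.6]
opening: 0.387
time_s: 48.05
position: [0.5932, -0.051, 0.1816]
tcp_rot: [[0.597, 0.802, 0.011], [0.802, -0.597, -0.003], [0.004, 0.011, -1.0]]
force: [0.9, -0.1, -0.7]
opening: 0.503
grasp_force: 0.0
row [ 0.122  -0.3915  0.058 ] [   0.62    0.51 -124.03] rows>= 14.439233850980305 J6 21.0 yaw -36.63 t 48.05
```

```bash
python3 - <<'E'
from h import *
C={"side":bot.capture("side"),"top":bot.capture("top")}
print(near(C["top"],493,182,.11),near(C["side"],483,280,.11))
E
python3 ck.py hollow_mid .3525 .2804 3.0949; python3 ck.py hollow_mid .3525 .2804 3.0949 side
```

```text
[ 0.66584782 -0.41272878  0.11      ] [ 0.65516435 -0.41914552  0.11      ]
hollow_mid [0.3523 0.2816 3.078 ] deg 176.36 0.536
hollow_mid [0.3529 0.2811 3.0767] deg 176.28 0.138
```

```bash
python3 steer.py '.122 -.391 0 0 0 -124 1;.122 -.391 0 0 0 -124 1;.122 -.391 0 0 0 -124 1;.122 -.391 0 0 0 -124 1;.122 -.391 0 0 0 -124 1;.122 -.391 0 0 0 -124 1;.122 -.391 0 0 0 -124 1;.122 -.391 0 0 0 -124 1;.122 -.391 0 0 0 -124 1;.122 -.391 0 0 0 -124 1;.122 -.391 0 0 0 -124 1;.122 -.391 0 0 0 -124 1;.122 -.391 .03 0 0 -124 1;.122 -.391 .06 0 0 -124 1;.122 -.391 .06 0 0 -124 1;.122 -.391 .06 0 0 -124 1;.122 -.391 .06 0 0 -124 1;.122 -.391 .06 0 0 -124 1;.122 -.391 .06 0 0 -124 1'; python3 mv.py .3526 .2807 .0265 87; python3 - <<'E'
from h import *
C=cap()
H=(.6231,.0473,.1457)
r=[]
for nm,c,b,d in(("round_small",(-10.,55.),-36.65,.048),("round_large",(-28.,-73.),53.35,.030)):
    th=np.radians(b);q=w2(np.array([c]),H,0)[0][:2];P=(*(q-d*np.array([np.cos(th),np.sin(th)])),th)
    r.append(np.vstack([overlay(C[n],leaf_solids(nm),P,proj(C[n],w2(np.array([[25.,0]]),P,0))[0],w=44,h=34,s=8) for n in C]))
cv2.imwrite("pics/rr.png",np.hstack(r))
E
```

```text
time_s: 50.2
position: [0.349, 0.2811, 0.1167]
tcp_rot: [[-0.999, 0.047, 0.001], [0.047, 0.999, 0.0], [-0.001, 0.0, -1.0]]
force: [-0.6, 0.9, -0.4]
opening: 0.998
grasp_force: 0.0
row [-0.0035 -0.0002  0.0902] [0.03 0.05 0.32] rows>= 1.8055699532537064 J6 -62.8 yaw 87.32 t 50.2
```

View pics/rr.png

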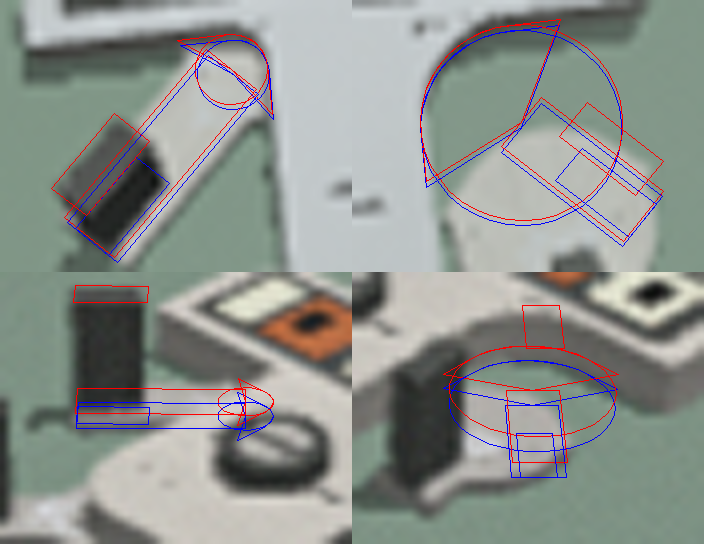

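Round_small is home; round_large has been knocked away (its disc centre near top-crop pixel (555,225)). First the tray leaf, then mend that.

```bash
python3 steer.py '-.003 0 .04 0 0 0 1;-.003 0 .08 0 0 0 1;-.003 0 .09 0 0 0 1;-.003 0 .09 0 0 0 1;-.003 0 .09 0 0 0 1;-.003 0 .09 0 0 0 .6;-.003 0 .09 0 0 0 0;-.003 0 .09 0 0 0 0;-.003 0 .09 0 0 0 0;-.003 0 .09 0 0 0 0;-.003 0 .09 0 0 0 0;-.003 0 .09 0 0 0 0;-.003 0 .09 0 0 0 0;-.003 0 .09 0 0 0 0;-.003 0 .09 0 0 0 0;-.003 0 .09 0 0 0 0;-.003 0 .09 0 0 0 0;-.003 0 .09 0 0 0 0;-.003 0 .09 0 0 0 0;-.003 0 .09 0 0 0 0'; python3 mv.py .3526 .2807 .0265 87;python3 steer.py '0 0 -.04 0 0 0 0;0 0 -.09 0 0 0 0;0 0 -.14 0 0 0 0;0 0 -.16 0 0 0 0;0 0 -.16 0 0 0 0'|egrep 'pos|open'; python3 mv.py .53 -.4385 .187 85.2
```

```text
time_s: 52.3
position: [0.3517, 0.2808, 0.0263]
tcp_rot: [[-0.999, 0.046, -0.0], [0.046, 0.999, -0.0], [0.0, -0.0, -1.0]]
force: [0.8, -0.1, -0.9]
opening: 0.135
grasp_force: 30.0
row [-0.0009 -0.     -0.0002] [-0.01 -0.01  0.36] rows>= 0.0413447389886271 J6 -63.0 yaw 87.36 t 52.3
position: [0.3534, 0.2816, 0.1892]
opening: 0.134
row [-0.2095 -0.7113  0.0013] [0.2  0.38 2.16] rows>= 14.829606510889567 J6 -63.0 yaw 87.36 t 52.8
```

```bash
python3 steer.py '-.209 -.711 0 0 0 2.1 0;-.209 -.711 0 0 0 2.1 0;-.209 -.711 0 0 0 2.1 0;-.209 -.711 0 0 0 2.1 0;-.209 -.711 0 0 0 2.1 0;-.209 -.711 0 0 0 2.1 0;-.209 -.711 0 0 0 2.1 0;-.209 -.711 0 0 0 2.1 0;-.209 -.711 0 0 0 2.1 0;-.209 -.711 0 0 0 2.1 0;-.209 -.711 0 0 0 2.1 0;-.209 -.711 0 0 0 2.1 0;-.209 -.711 0 0 0 2.1 0;-.209 -.711 0 0 0 2.1 0;-.209 -.711 0 0 0 2.1 0;-.209 -.711 0 0 0 2.1 0;-.209 -.711 0 0 0 2.1 0;-.209 -.711 0 0 0 2.1 0;-.209 -.711 0 0 0 2.1 0'; python3 mv.py .53 -.4385 .036 85.2
```

```text
time_s: 54.7
position: [0.5272, -0.4371, 0.1853]
tcp_rot: [[-0.997, 0.082, -0.002], [0.082, 0.997, 0.002], [0.002, 0.002, -1.0]]
force: [0.5, -0.4, -1.7]
opening: 0.135
grasp_force: 30.0
row [-0.0032 -0.0015  0.1493] [ 0.12 -0.11  0.12] rows>= 2.987625911104338 J6 -134.3 yaw 85.32 t 54.7
```

```bash
python3 steer.py '-.001 -.001 .04 0 0 0 0;-.001 -.001 .08 0 0 0 0;-.001 -.001 .12 0 0 0 0;-.001 -.001 .14 0 0 0 0;-.001 -.001 .149 0 0 0 0;-.001 -.001 .15 0 0 0 0;-.001 -.001 .15 0 0 0 0;-.001 -.001 .15 0 0 0 0;-.001 -.001 .15 0 0 0 0'|egrep 'pos|e: \['; for i in 1 2 3 4 5; do python3 steer.py '0 0 .001 0 0 0 0;0 0 .001 0 0 0 0;0 0 .001 0 0 0 0'|egrep 'pos|e: \['; done
```

```text
position: [0.5294, -0.441, 0.0382]
force: [0.3, -0.1, -1.4]
position: [0.5286, -0.4402, 0.0356]
force: [0.0, -0.4, -1.6]
position: [0.5285, -0.4401, 0.0342]
force: [-0.2, 0.3, -1.2]
position: [0.5286, -0.4402, 0.0333]
force: [-0.0, 0.1, -1.4]
position: [0.5285, -0.4402, 0.0323]
force: [0.6, 0.9, -1.7]
position: [0.5285, -0.4402, 0.0313]
force: [-0.4, -0.6, -1.5]
```

```bash
python3 steer.py '0 0 .0005 0 0 0 0;0 0 .0007 0 0 0 0;0 0 .0007 0 0 0 .4;0 0 .0007 0 0 0 .4;0 0 .0007 0 0 0 .4;0 0 .0007 0 0 0 .4;0 0 .0007 0 0 0 .4' | egrep 'pos|open|e: \['; python3 steer.py '0 0 -.03 0 0 0 .4;0 0 -.07 0 0 0 .4;0 0 -.12 0 0 0 .4;0 0 -.15 0 0 0 1;0 0 -.15 0 0 0 1' | grep pos; python3 - <<'E'
from h import *
C=cap();M={n:mask(C[n]) for n in C}
for n,c in C.items(): cv2.imwrite(f"pics/now_{n}.png",c["color"][:,:,::-1])
c=C["top"]["color"][165:285,215:375,::-1]
cv2.imwrite("pics/rl.png",cv2.resize(c,None,fx=5,fy=5,interpolation=cv2.INTER_CUBIC))
E
```

```text
position: [0.5286, -0.4403, 0.0308]
force: [-0.1, -0.3, -0.1]
opening: 0.389
position: [0.5312, -0.443, 0.1873]
```

View pics/rl.png

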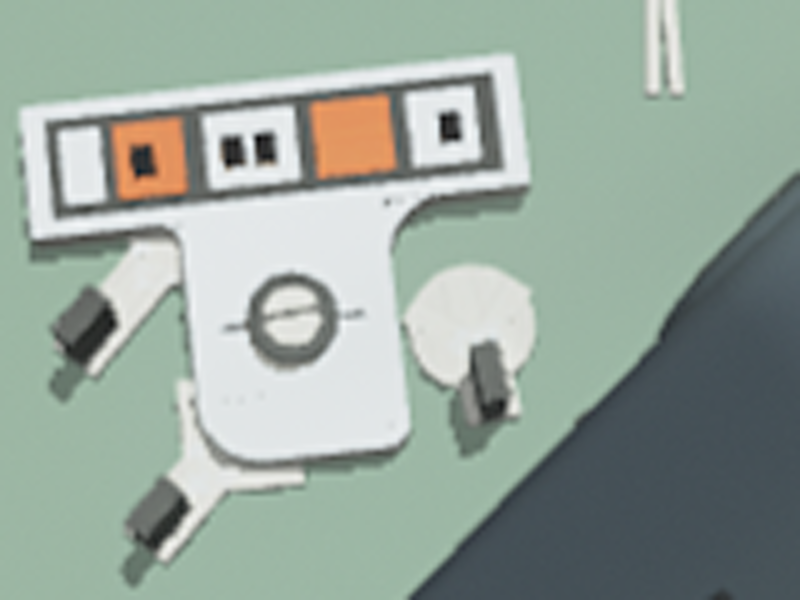

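```bash
python3 - <<'E'
from h import *
C=cap();M={n:mask(C[n]) for n in C}
c=near(C["top"],309.4,230,.006)[:2];th=.44
p0=[*(c-.03*np.array([np.cos(th),np.sin(th)])),th];print(p0)
p,co=fit(C,M,leaf_solids("round_large"),p0,views=["top"],rad=.085)
print(p,np.degrees(p[2]),co)
ss=leaf_solids("round_large")
cv2.imwrite("pics/rlo.png",np.hstack([overlay(C[n],ss,p,proj(C[n],w2(np.array([[25.,0]]),p,0))[0],w=44,h=44,s=9) for n in C]))
E
python3 mv.py .54 -.05 .187 -65
```

```text
[np.float64(0.5489972437580912), np.float64(-0.053210135611382506), 0.44]
[ 0.54818437 -0.04887034  0.34352176] 19.68234676508636 0.7346505505703853
row [ 0.02    0.3889 -0.007 ] [-1.4000e-01 -2.4000e-01  1.5025e+02] rows>= 17.49096522185184 J6 -134.3 yaw 85.25 t 58.5
```

View pics/rlo.png

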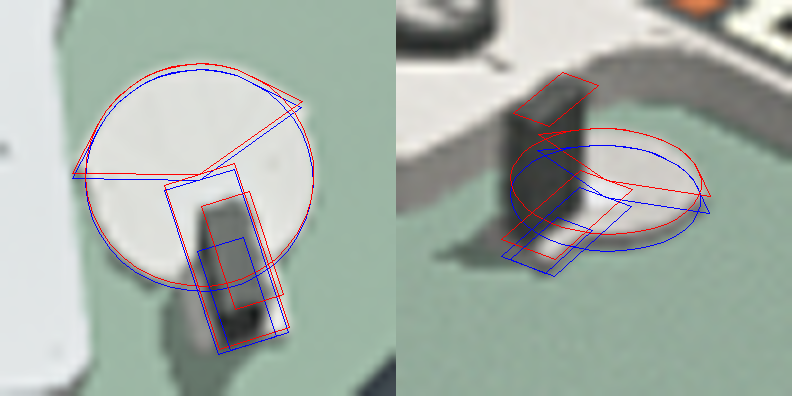

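```bash
cat > rlfit.py <<'E'
from h import *
C=cap();H=(.6231,.0473,.1457)
M={"top":mask(C["top"])}
hd=cv2.dilate(cv2.resize(draw(C["top"],[(P,0,.02) for P in housing()],H,(480*S,640*S),np.array([0,0])),(640,480),interpolation=cv2.INTER_AREA),np.ones((3,3)))
M["top"][hd>0]=0
for p0 in([.548,-.049,.34],[.548,-.049,.2],[.547,-.052,.45]):
    p,c=fit(C,M,leaf_solids("round_large"),p0,views=["top"],rad=.085);print("top",p,np.degrees(p[2]),c)
# tab alone: dark pixels, both views
D={n:(cv2.cvtColor(C[n]["color"],cv2.COLOR_RGB2GRAY)<88).astype(np.uint8) for n in C}
for v in(["side"],["top","side"]):
    q,c=fit(C,D,[(TAB,.006,.05)],p,views=v,rad=.04);print("tab",v,q,np.degrees(q[2]),c)
E
python3 rlfit.py
```

```text
top [ 0.54820078 -0.04782921  0.30444329] 17.443315608674165 0.08899707887049657
top [ 0.54808472 -0.04825453  0.31285074] 17.925026836008353 0.08803501945525294
top [ 0.54815801 -0.04812873  0.32111764] 18.398685403855854 0.0877977637335926
tab ['side'] [ 0.54820257 -0.04482028  0.41206816] 23.609766392122523 0.2475922953451043
tab ['top', 'side'] [ 0.54638202 -0.04655794  0.41742125] 23.916475954505376 0.4775035490045131
```

```bash
python3 mv.py .548 -.048 .187 -72
```

```text
row [ 0.0122  0.3916 -0.0074] [ -0.19  -0.27 157.25] rows>= 18.305638548574976 J6 -134.3 yaw 85.25 t 58.6
```

```bash
python3 steer.py '.0122 .3916 0 0 0 157.25 .6;.0122 .3916 0 0 0 157.25 .6;.0122 .3916 0 0 0 157.25 .6;.0122 .3916 0 0 0 157.25 .6;.0122 .3916 0 0 0 157.25 .6;.0122 .3916 0 0 0 157.25 .6;.0122 .3916 0 0 0 157.25 .6;.0122 .3916 0 0 0 157.25 .6;.0122 .3916 0 0 0 157.25 .6;.0122 .3916 0 0 0 157.25 .6;.0122 .3916 0 0 0 157.25 .6;.0122 .3916 0 0 0 157.25 .6;.0122 .3916 0 0 0 157.25 .6;.0122 .3916 0 0 0 157.25 .6;.0122 .3916 0 0 0 157.25 .6;.0122 .3916 0 0 0 157.25 .6;.0122 .3916 0 0 0 157.25 .6;.0122 .3916 0 0 0 157.25 .6;.0122 .3916 0 0 0 157.25 .6;.0122 .3916 0 0 0 157.25 .6'; python3 steer.py '0 0 .05 0 0 0 .6;0 0 .09 0 0 0 .6;0 0 .09 0 0 0 .6;0 0 .09 0 0 0 .6;0 0 .09 0 0 0 .6' | egrep 'pos|open'; python3 mv.py .548 -.048 .0265 -72
```

```text
time_s: 60.6
position: [0.5482, -0.0488, 0.1794]
tcp_rot: [[0.951, 0.309, -0.002], [0.309, -0.951, 0.001], [-0.002, -0.001, -1.0]]
force: [-0.5, -0.0, 0.5]
opening: 0.601
grasp_force: 0.0
position: [0.5503, -0.0493, 0.0922]
opening: 0.598
row [-0.002  -0.0021  0.0657] [ 0.11 -0.15  0.04] rows>= 1.3158168172007436 J6 55.3 yaw -71.96 t 61.1
```

```bash
python3 steer.py '-.001 -.001 .03 0 0 0 .6;-.001 -.001 .055 0 0 0 .6;-.001 -.001 .065 0 0 0 .6;-.001 -.001 .065 0 0 0 .6;-.001 -.001 .065 0 0 0 .6;-.001 -.001 .065 0 0 0 .6' | egrep 'pos|e: \['; python3 steer.py '0 0 0 0 0 0 0;0 0 0 0 0 0 0;0 0 0 0 0 0 0;0 0 0 0 0 0 0;0 0 0 0 0 0 0;0 0 0 0 0 0 0;0 0 0 0 0 0 0;0 0 0 0 0 0 0;0 0 0 0 0 0 0;0 0 0 0 0 0 0;0 0 0 0 0 0 0;0 0 0 0 0 0 0' ; python3 mv.py .5791 -.0651 .0365 -36.65
```

```text
position: [0.5488, -0.0486, 0.0272]
force: [0.8, 1.3, -0.1]
time_s: 62.9
position: [0.5475, -0.0483, 0.0256]
tcp_rot: [[0.951, 0.309, -0.0], [0.309, -0.951, -0.0], [-0.0, -0.0, -1.0]]
force: [0.4, 1.4, -1.5]
opening: 0.133
grasp_force: 30.0
row [ 0.0248  0.0258 -0.0109] [-0.000e+00  1.000e-02 -3.534e+01] rows>= 4.114533399256838 J6 55.3 yaw -71.99 t 62.9
```

```bash
python3 steer.py '0 0 -.03 0 0 0 0;0 0 -.04 0 0 0 0;0 .01 -.04 0 0 -8 0;.012 .026 -.04 0 0 -16 0;.025 .026 -.04 0 0 -24 0;.025 .026 -.04 0 0 -32 0;.025 .026 -.04 0 0 -35.35 0;.025 .026 -.04 0 0 -35.35 0;.025 .026 -.04 0 0 -35.35 0;.025 .026 -.04 0 0 -35.35 0'|grep open; python3 mv.py .5791 -.0651 .0285 -36.65
```

```text
opening: 0.138
row [ 0.     -0.0003  0.0371] [ 0.01 -0.   -0.06] rows>= 0.7417611690648899 J6 19.3 yaw -36.71 t 63.9
```

```bash
python3 steer.py '0 0 .02 0 0 0 0;0 0 .034 0 0 0 0;0 0 .038 0 0 0 0;0 0 .039 0 0 0 0;0 0 .039 0 0 0 0;.006 0 .0395 0 0 0 0;.011 0 .0395 0 0 0 0;.012 0 .0395 0 0 0 0;.012 0 .0395 0 0 0 0;.012 0 .0395 0 0 0 0;.012 0 .0395 0 0 0 0'|egrep 'pos|e: \['; for i in 1 2 3 4 5; do python3 steer.py '.001 0 0 0 0 0 0;.001 0 0 0 0 0 0;.001 0 0 0 0 0 0'| egrep 'pos|e: \['; done
```

```text
position: [0.5866, -0.0557, 0.0262]
force: [-0.1, 0.4, -1.2]
position: [0.5872, -0.0549, 0.0261]
force: [-0.5, -0.2, -1.6]
position: [0.5871, -0.054, 0.026]
force: [-1.8, -0.7, -0.9]
position: [0.5871, -0.0534, 0.0259]
force: [-4.0, -2.9, 0.2]
position: [0.5872, -0.0533, 0.026]
force: [-5.7, -6.2, 1.3]
position: [0.5872, -0.0532, 0.0261]
force: [-7.4, -7.6, 2.7]
```

```bash
python3 steer.py '0 0 0 0 0 0 .4;0 0 0 0 0 0 .4;0 0 0 0 0 0 .4;0 0 0 0 0 0 .4;0 0 0 0 0 0 .4' | egrep 'pos|open|e: \['; python3 steer.py '0 0 -.03 0 0 0 .4;0 0 -.07 0 0 0 .4;0 0 -.12 0 0 0 .4;0 0 -.15 0 0 0 .4;0 0 -.15 0 0 0 .4' | egrep 'pos|e: \['; python3 mv.py .47 -.28 .19 -36.65
```

```text
position: [0.5901, -0.0514, 0.0263]
force: [-0.6, -0.3, 0.2]
opening: 0.389
position: [0.5932, -0.0523, 0.1815]
force: [0.0, -1.0, 0.2]
row [-0.2562  0.0371 -0.0092] [ 0.62 -0.25  0.02] rows>= 5.180839712110273 J6 20.8 yaw -36.64 t 67.5
```

```bash
python3 steer.py '-.25 .15 -.02 0 0 0 1;-.25 .15 -.02 0 0 0 1;-.25 .15 -.02 0 0 0 1;-.25 .15 -.02 0 0 0 1;-.25 .15 -.02 0 0 0 1;-.25 .15 -.02 0 0 0 1;-.25 .15 -.02 0 0 0 1;-.25 .15 -.02 0 0 0 1;-.25 .15 -.02 0 0 0 1;-.25 .15 -.02 0 0 0 1'|grep pos; cat > ver.py <<'E'
from h import *
C=cap();H=(.6231,.0473,.1457)
hs=[(P,0,.02) for P in housing()]
base=mask(C["top"])
hd=cv2.resize(draw(C["top"],hs,H,(480*S,640*S),np.array([0,0])).astype(np.float32),(640,480),interpolation=cv2.INTER_AREA)
m=base.copy();m[hd>.3]=0
def fitx(nm,p0):
    ss=leaf_solids(nm);c=C["top"]
    u,v=proj(c,w2(np.array([[25.,0]]),p0,0))[0].astype(int);o=np.array([u-28,v-28])
    hs_=hd[o[1]:o[1]+56,o[0]:o[0]+56];mm=m[o[1]:o[1]+56,o[0]:o[0]+56]
    k,l=cv2.connectedComponents(mm);d=draw(c,ss,p0,(224,224),o)[2::4,2::4];b=np.bincount(l[(d>0)&(l>0)],minlength=2).argmax()
    g=cv2.resize((l==b).astype(np.float32),None,fx=4,fy=4)>.5;hb=cv2.resize(hs_,None,fx=4,fy=4)>.3
    def cost(p):
        d=(draw(c,ss,p,g.shape,o)>0)&~hb; return 1-(d&g).sum()/(d|g).sum()
    p=np.array(p0)
    for _ in range(3):
        r=minimize(cost,p,method="Nelder-Mead",options=dict(initial_simplex=[p+e for e in np.array([[0,0,0],[.005,0,.05],[0,.005,-.05],[.003,.003,.12]])],xatol=1e-4,fatol=1e-5));p=r.x
    return p,r.fun,cost(p0)
for nm,cc,b,d in(("round_small",(-10.,55.),-36.65,.048),("round_large",(-28.,-73.),53.35,.030),("hollow_large",(-82.,17.),-36.65,.068)):
    th=np.radians(b);q=w2(np.array([cc]),H,0)[0][:2];e=lambda t:np.array([np.cos(t),np.sin(t)])
    p,f,f0=fitx(nm,(*(q-d*e(th)),th)); ac=p[:2]+d*e(p[2])
    print(nm,"arc err mm",np.round((ac-q)*1e3,1),"yaw err deg",round(np.degrees(p[2]-th),1),"cost",round(f,3),"at home",round(f0,3))
E
python3 ver.py
```

```text
position: [0.5606, -0.3397, 0.1955]
round_small arc err mm [-1.8 -1.9] yaw err deg 1.0 cost 0.172 at home 0.246
round_large arc err mm [-28.8 -19.7] yaw err deg 63.9 cost 0.798 at home 0.82
hollow_large arc err mm [14.3  4.3] yaw err deg 7.6 cost 0.894 at home 0.924
```

```bash
python3 steer.py '-.107 .042 0 0 0 0 1;-.107 .042 0 0 0 0 1;-.107 .042 0 0 0 0 1;-.107 .042 0 0 0 0 1;-.107 .042 0 0 0 0 1;-.107 .042 0 0 0 0 1'|grep pos;python3 ver.py
```

```text
position: [0.5311, -0.4503, 0.1961]
round_small arc err mm [-1.5 -1. ] yaw err deg 2.4 cost 0.159 at home 0.237
round_large arc err mm [-0.9 -1.8] yaw err deg -1.3 cost 0.071 at home 0.095
hollow_large arc err mm [-0.5 -1. ] yaw err deg 1.0 cost 0.158 at home 0.205
```

```bash
for w in 10 12; do sed "s/^C=cap();H=.*/C=cap();H=(.6220,.0462,.1457);LEAF.update(hollow_large=hollow(28,$w),round_small=rnd(10,$w),round_large=rnd(28,$w))/" ver.py > ver2.py; python3 ver2.py; done; python3 - <<'E'
from h import *
C=cap();M={n:mask(C[n]) for n in C}
q=np.array([[-32,-32],[32,-32],[32,32],[-32,32.]])
print("driver/stand side",fit({"side":C["side"]},M,[(q,0,.055),(q/2,.055,.120)],[.6162,-.2751,.463],views=["side"],rad=.05))
P=(.5286,-.4403,np.radians(175.2));D={n:(cv2.cvtColor(C[n]["color"],cv2.COLOR_RGB2GRAY)<88).astype(np.uint8) for n in C}
print("mid tab side",fit(C,D,[(TAB,.010,.0545)],P,views=["side"],rad=.045))
for n in("jar","spool","tweezers","shield"):pass
a0=cv2.imread("pics/side0.png");b=C["side"]["color"][:,:,::-1]
d=cv2.absdiff(a0,b).max(2)
for nm,(u,v) in dict(jar=(237,240),spool=(261,184),shield=(309,199),tweezers=(400,245),flask=(478,305)).items(): print(nm,d[v-12:v+12,u-12:u+12].mean())
E
```

```text
round_small arc err mm [-0.6 -1.2] yaw err deg -0.1 cost 0.121 at home 0.148
round_large arc err mm [-0.3 -1.6] yaw err deg -1.9 cost 0.055 at home 0.066
hollow_large arc err mm [0.7 0.5] yaw err deg 1.3 cost 0.127 at home 0.144
round_small arc err mm [0.5 0.4] yaw err deg 0.8 cost 0.061 at home 0.069
round_large arc err mm [ 0.3 -0.9] yaw err deg -0.7 cost 0.053 at home 0.057
hollow_large arc err mm [0.8 0.1] yaw err deg 0.4 cost 0.081 at home 0.095
driver/stand side (array([ 0.61691603, -0.27362956,  0.47673274]), np.float64(0.06943351691581434))
mid tab side (array([ 0.52925368, -0.44048341,  3.23375924]), np.float64(0.09829351535836173))
jar 18.35590277777778
spool 26.493055555555557
shield 27.65277777777778
tweezers 24.98263888888889
flask 24.647569444444443
```

```bash
python3 -c "
from rig import bot; print(bot.hand_in())"
```

```text
the job is handed in; nothing more can be done
None
```

The job is handed in; no verdict came back. By my last measurements the lock screw is home at its stop and the screwdriver is back in its block. The round_small, round_large and hollow_large leaves are snug against their curves, each within about 1 mm and 1°, after I re-seated round_large, which had been knocked aside. The 18 mm leaf lies in the tray, and hollow_small was absent.

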